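# Cam-lock the nozzle blocks onto the pastry depositor

### The job

Refit the pastry depositor: set every nozzle block from the parts tray upright in a bay of its own, bolt towards the cam, and lock each by turning its cam clockwise with the screwdriver, never with the fingers, until it stops and the block is drawn flush. When all are locked, turn the flow dial to the long thick mark. Finish with the screwdriver back upright in its stand, cams of empty bays still open, and the bowl, butter, pastry ring and measuring cup left where they are.

Things in the scene. Friction and masses are not known exactly. Their poses are not given: they have to be found in the camera images.
- depositor: fixed pastry depositor: base plate 220 x 256 x 6 mm, pump housing 60 mm high along its back. Origin at worktop height on the middle cam's axis; x from the bays (near side) to the housing, y left along the row. Bays at y = 80, 0, -80 mm: guides 18 mm above the worktop, 50 mm apart, from x = -94 to -42 mm; stop face (28 mm above the worktop, 14 mm gap for the bolt in its middle) at x = -41.5 mm.
- bay_1 (a point): left bay: where a block's origin lies when drawn flush, on the bay's floor 6 mm above the worktop; axes as the depositor's. Lower a block from above, bolt to +x, with its origin 2 to 6 mm short of this point (towards -x): the bolt then lies in the stop face's gap and its head in the cam's open mouth.
- disc_1: left cam disc: steel, about 63 mm across; origin on its upright axis at worktop height, axes turn with it. A boss 22 x 30 mm on top holds the screwdriver slot, centred on the axis: 22 mm long (along the disc's y) and 6.5 mm wide, flared to about 10 mm at its mouth 53 mm above the worktop, closed at both ends, 10 mm deep.
- cam_1 (a joint): turn of the left cam, rad, clockwise from above: 0 open (mouth to the bay, slot along the depositor's y; starts 0 to 0.12), 1.57 end stop, locked (slot in line with the bolt). From about 0.5 its spiral wall passes behind the bolt head and draws the block up to 6 mm towards +x, flush by about 1.3; smooth, low friction. Friction 0.05 Nm; stays where left.
- bay_2 (a point): middle bay: where a block's origin lies when drawn flush, on the bay's floor 6 mm above the worktop; axes as the depositor's. Lower a block from above, bolt to +x, with its origin 2 to 6 mm short of this point (towards -x): the bolt then lies in the stop face's gap and its head in the cam's open mouth.
- disc_2: middle cam disc: steel, about 63 mm across; origin on its upright axis at worktop height, axes turn with it. A boss 22 x 30 mm on top holds the screwdriver slot, centred on the axis: 22 mm long (along the disc's y) and 6.5 mm wide, flared to about 10 mm at its mouth 53 mm above the worktop, closed at both ends, 10 mm deep.
- cam_2 (a joint): turn of the middle cam, rad, clockwise from above: 0 open (mouth to the bay, slot along the depositor's y; starts 0 to 0.12), 1.57 end stop, locked (slot in line with the bolt). From about 0.5 its spiral wall passes behind the bolt head and draws the block up to 6 mm towards +x, flush by about 1.3; smooth, low friction. Friction 0.05 Nm; stays where left.
- bay_3 (a point): right bay: where a block's origin lies when drawn flush, on the bay's floor 6 mm above the worktop; axes as the depositor's. Lower a block from above, bolt to +x, with its origin 2 to 6 mm short of this point (towards -x): the bolt then lies in the stop face's gap and its head in the cam's open mouth.
- disc_3: right cam disc: steel, about 63 mm across; origin on its upright axis at worktop height, axes turn with it. A boss 22 x 30 mm on top holds the screwdriver slot, centred on the axis: 22 mm long (along the disc's y) and 6.5 mm wide, flared to about 10 mm at its mouth 53 mm above the worktop, closed at both ends, 10 mm deep.
- cam_3 (a joint): turn of the right cam, rad, clockwise from above: 0 open (mouth to the bay, slot along the depositor's y; starts 0 to 0.12), 1.57 end stop, locked (slot in line with the bolt). From about 0.5 its spiral wall passes behind the bolt head and draws the block up to 6 mm towards +x, flush by about 1.3; smooth, low friction. Friction 0.05 Nm; stays where left.
- block_1: nozzle block (may be absent; all alike), 130 g: aluminium body 40 x 44 x 22 mm, origin at the centre of its underside. White grip fin on top, 28 mm long (x), 14 mm thick (y), from 22 to 54 mm height: pinch it across y. On +x a bolt: shank 6 mm thick, 10 mm above the underside; its head an upright barrel 9 mm across, 3 to 27 mm high, at x = 42 to 51 mm. On -x a nozzle to x = -38 mm.
- block_2: nozzle block (may be absent; all alike), 130 g: aluminium body 40 x 44 x 22 mm, origin at the centre of its underside. White grip fin on top, 28 mm long (x), 14 mm thick (y), from 22 to 54 mm height: pinch it across y. On +x a bolt: shank 6 mm thick, 10 mm above the underside; its head an upright barrel 9 mm across, 3 to 27 mm high, at x = 42 to 51 mm. On -x a nozzle to x = -38 mm.
- block_3: nozzle block (may be absent; all alike), 130 g: aluminium body 40 x 44 x 22 mm, origin at the centre of its underside. White grip fin on top, 28 mm long (x), 14 mm thick (y), from 22 to 54 mm height: pinch it across y. On +x a bolt: shank 6 mm thick, 10 mm above the underside; its head an upright barrel 9 mm across, 3 to 27 mm high, at x = 42 to 51 mm. On -x a nozzle to x = -38 mm.
- tray: fixed aluminium parts tray, 116 x 212 x 24 mm, origin at the centre of its underside; three compartments side by side along its y, about 65 mm wide, floor and walls 4 mm. Blocks start one to a compartment, bolts roughly towards the tray's +x.
- driver: screwdriver, 120 g, upright, blade down, in its stand; origin at the blade's tip, z up along it. Flat blade 16 mm wide (x), 3.5 mm thick (y), 16 mm long; shank 8 mm; round collar 34 mm across at 60 to 66 mm, which rests on the stand; square handle 24 x 24 mm (sides along x and y) from 66 to 130 mm.
- stand: fixed wooden block 60 x 60 x 64 mm with an upright square hole 22 mm wide through its middle; origin at the centre of its underside. The driver hangs in it by its collar, tip 4 mm above the worktop.
- dial (a joint): flow dial on the pump housing, rad, clockwise from above, 0 to 4.2; at 0 the white pointer line on its bar points to the depositor's -x. Small black ticks every 0.35 rad; the one long thick mark is at 2.10. Starts 0.3 to 1.3; light friction (0.03 Nm), stays where left.
- dial_grip (a point): point on the dial's axis at the height to grip its bar, 97 mm above the worktop; axes turn with the knob. The bar is 38 mm long (x; pointer at its -x end), 14 mm thick (y), 32 mm high, its top 7 mm above this point.
- yolk_bowl: small bowl, 116 mm across, 44 mm high; bystander
- butter: butter packet 33 x 120 x 32 mm; bystander
- pastry_ring: plain steel pastry ring, 71 mm across, 30 mm high; bystander
- measuring_cup: steel measuring cup, 61 x 135 x 37 mm; bystander
Not all that is in view belongs to the job. What is shaped like the block_3 but green is not meant. What is shaped like the driver but green is not meant.

How it is judged (in metres and radians):
On the way, in this order (a step that is already met when the one before it is completed fails the run):
1. every nozzle block present is locked flush in a bay (((x of block_1 in the frame of bay_1 between -0.0025 and 0.0025 m and y of block_1 in the frame of bay_1 between -0.007 and 0.007 m and z of block_1 in the frame of bay_1 between -0.004 and 0.004 m and angle between the x axis of block_1 and the x axis of bay_1, either way round below 0.12 rad and angle between block_1's own z axis and vertical below 0.12 rad and value of joint cam_1 above 1.35 rad) or (x of block_1 in the frame of bay_2 between -0.0025 and 0.0025 m and y of block_1 in the frame of bay_2 between -0.007 and 0.007 m and z of block_1 in the frame of bay_2 between -0.004 and 0.004 m and angle between the x axis of block_1 and the x axis of bay_2, either way round below 0.12 rad and angle between block_1's own z axis and vertical below 0.12 rad and value of joint cam_2 above 1.35 rad) or (x of block_1 in the frame of bay_3 between -0.0025 and 0.0025 m and y of block_1 in the frame of bay_3 between -0.007 and 0.007 m and z of block_1 in the frame of bay_3 between -0.004 and 0.004 m and angle between the x axis of block_1 and the x axis of bay_3, either way round below 0.12 rad and angle between block_1's own z axis and vertical below 0.12 rad and value of joint cam_3 above 1.35 rad)) and ((x of block_2 in the frame of bay_1 between -0.0025 and 0.0025 m and y of block_2 in the frame of bay_1 between -0.007 and 0.007 m and z of block_2 in the frame of bay_1 between -0.004 and 0.004 m and angle between the x axis of block_2 and the x axis of bay_1, either way round below 0.12 rad and angle between block_2's own z axis and vertical below 0.12 rad and value of joint cam_1 above 1.35 rad) or (x of block_2 in the frame of bay_2 between -0.0025 and 0.0025 m and y of block_2 in the frame of bay_2 between -0.007 and 0.007 m and z of block_2 in the frame of bay_2 between -0.004 and 0.004 m and angle between the x axis of block_2 and the x axis of bay_2, either way round below 0.12 rad and angle between block_2's own z axis and vertical below 0.12 rad and value of joint cam_2 above 1.35 rad) or (x of block_2 in the frame of bay_3 between -0.0025 and 0.0025 m and y of block_2 in the frame of bay_3 between -0.007 and 0.007 m and z of block_2 in the frame of bay_3 between -0.004 and 0.004 m and angle between the x axis of block_2 and the x axis of bay_3, either way round below 0.12 rad and angle between block_2's own z axis and vertical below 0.12 rad and value of joint cam_3 above 1.35 rad)) and ((x of block_3 in the frame of bay_1 between -0.0025 and 0.0025 m and y of block_3 in the frame of bay_1 between -0.007 and 0.007 m and z of block_3 in the frame of bay_1 between -0.004 and 0.004 m and angle between the x axis of block_3 and the x axis of bay_1, either way round below 0.12 rad and angle between block_3's own z axis and vertical below 0.12 rad and value of joint cam_1 above 1.35 rad) or (x of block_3 in the frame of bay_2 between -0.0025 and 0.0025 m and y of block_3 in the frame of bay_2 between -0.007 and 0.007 m and z of block_3 in the frame of bay_2 between -0.004 and 0.004 m and angle between the x axis of block_3 and the x axis of bay_2, either way round below 0.12 rad and angle between block_3's own z axis and vertical below 0.12 rad and value of joint cam_2 above 1.35 rad) or (x of block_3 in the frame of bay_3 between -0.0025 and 0.0025 m and y of block_3 in the frame of bay_3 between -0.007 and 0.007 m and z of block_3 in the frame of bay_3 between -0.004 and 0.004 m and angle between the x axis of block_3 and the x axis of bay_3, either way round below 0.12 rad and angle between block_3's own z axis and vertical below 0.12 rad and value of joint cam_3 above 1.35 rad))), for 0.2 s.
2. the dial points to the long mark (value of joint dial between 1.97 and 2.23 rad), for 0.2 s.
At the end, for the whole second after the job is handed in: every block present upright in a bay, within 2.5 mm of flush, 7 mm sideways, 0.12 rad, its cam past 1.35 rad; empty bays' cams below 0.4 rad; dial at 2.10 within 0.13 rad; screwdriver at rest in its stand within 12 mm of its centre, tilt under 0.12 rad (all of step 1 and all of step 2 and (value of joint cam_1 below 0.4 rad or (x of block_1 in the frame of bay_1 between -0.0025 and 0.0025 m and y of block_1 in the frame of bay_1 between -0.007 and 0.007 m and z of block_1 in the frame of bay_1 between -0.004 and 0.004 m and angle between the x axis of block_1 and the x axis of bay_1, either way round below 0.12 rad and angle between block_1's own z axis and vertical below 0.12 rad and value of joint cam_1 above 1.35 rad) or (x of block_2 in the frame of bay_1 between -0.0025 and 0.0025 m and y of block_2 in the frame of bay_1 between -0.007 and 0.007 m and z of block_2 in the frame of bay_1 between -0.004 and 0.004 m and angle between the x axis of block_2 and the x axis of bay_1, either way round below 0.12 rad and angle between block_2's own z axis and vertical below 0.12 rad and value of joint cam_1 above 1.35 rad) or (x of block_3 in the frame of bay_1 between -0.0025 and 0.0025 m and y of block_3 in the frame of bay_1 between -0.007 and 0.007 m and z of block_3 in the frame of bay_1 between -0.004 and 0.004 m and angle between the x axis of block_3 and the x axis of bay_1, either way round below 0.12 rad and angle between block_3's own z axis and vertical below 0.12 rad and value of joint cam_1 above 1.35 rad)) and (value of joint cam_2 below 0.4 rad or (x of block_1 in the frame of bay_2 between -0.0025 and 0.0025 m and y of block_1 in the frame of bay_2 between -0.007 and 0.007 m and z of block_1 in the frame of bay_2 between -0.004 and 0.004 m and angle between the x axis of block_1 and the x axis of bay_2, either way round below 0.12 rad and angle between block_1's own z axis and vertical below 0.12 rad and value of joint cam_2 above 1.35 rad) or (x of block_2 in the frame of bay_2 between -0.0025 and 0.0025 m and y of block_2 in the frame of bay_2 between -0.007 and 0.007 m and z of block_2 in the frame of bay_2 between -0.004 and 0.004 m and angle between the x axis of block_2 and the x axis of bay_2, either way round below 0.12 rad and angle between block_2's own z axis and vertical below 0.12 rad and value of joint cam_2 above 1.35 rad) or (x of block_3 in the frame of bay_2 between -0.0025 and 0.0025 m and y of block_3 in the frame of bay_2 between -0.007 and 0.007 m and z of block_3 in the frame of bay_2 between -0.004 and 0.004 m and angle between the x axis of block_3 and the x axis of bay_2, either way round below 0.12 rad and angle between block_3's own z axis and vertical below 0.12 rad and value of joint cam_2 above 1.35 rad)) and (value of joint cam_3 below 0.4 rad or (x of block_1 in the frame of bay_3 between -0.0025 and 0.0025 m and y of block_1 in the frame of bay_3 between -0.007 and 0.007 m and z of block_1 in the frame of bay_3 between -0.004 and 0.004 m and angle between the x axis of block_1 and the x axis of bay_3, either way round below 0.12 rad and angle between block_1's own z axis and vertical below 0.12 rad and value of joint cam_3 above 1.35 rad) or (x of block_2 in the frame of bay_3 between -0.0025 and 0.0025 m and y of block_2 in the frame of bay_3 between -0.007 and 0.007 m and z of block_2 in the frame of bay_3 between -0.004 and 0.004 m and angle between the x axis of block_2 and the x axis of bay_3, either way round below 0.12 rad and angle between block_2's own z axis and vertical below 0.12 rad and value of joint cam_3 above 1.35 rad) or (x of block_3 in the frame of bay_3 between -0.0025 and 0.0025 m and y of block_3 in the frame of bay_3 between -0.007 and 0.007 m and z of block_3 in the frame of bay_3 between -0.004 and 0.004 m and angle between the x axis of block_3 and the x axis of bay_3, either way round below 0.12 rad and angle between block_3's own z axis and vertical below 0.12 rad and value of joint cam_3 above 1.35 rad)) and horizontal distance between driver and stand below 0.012 m and angle between driver's own z axis and vertical below 0.12 rad and height (world z) of driver below 0.012 m and linear speed of driver below 0.02 m/s); the robot touches nothing.
It fails at once if the yolk bowl is pushed more than 3 cm (distance of yolk_bowl from where it was at the start of the episode above 0.03 m).
It fails at once if the butter is pushed more than 3 cm (distance of butter from where it was at the start of the episode above 0.03 m).
It fails at once if the pastry ring is pushed more than 3 cm (distance of pastry_ring from where it was at the start of the episode above 0.03 m).
It fails at once if the measuring cup is pushed more than 3 cm (distance of measuring_cup from where it was at the start of the episode above 0.03 m).
It fails at once if the fingers turn or push a cam disc (contact force between the fingers and disc_1 above 2 N or contact force between the fingers and disc_2 above 2 N or contact force between the fingers and disc_3 above 2 N).
Of block_1, block_2, block_3 only 2 to 3 are there at a start; the rules pass over those that are not, and their reading is None.
At some moment in a run one of block_1, block_2, block_3 may be knocked a few centimetres aside while the robot is not near it.
It also fails if it takes over 210 s, if anything falls off the work surface, if the arm or the gripper's body presses on something with over 40 N, if the wrist force passes 120 N, or if a joint passes its speed limit or range.

### The arm

A 6-joint arm with a two-finger parallel gripper is mounted at the origin on a cart in front of the work surface, level with it; the furniture and walls round the work are solid. World frame = base frame: x ahead of the robot, y to its left, z up, the work surface at z = 0. Lengths are in mm, angles in degrees, forces in N, time in s.
With the tool pointing down it reaches from about 300 to 850 mm from the base axis. Payload 4.2 kg.
Tool frame: the origin (TCP) lies on the centre line of the jaws, within the pads' length; the fingertips stand 14 mm ahead of it and the grasp point (between the pads) lies 5 mm behind it; z points along the fingers, y is the line along which they close (so a half turn about z gives the same grasp; the last joint's range is limited). The gripper opens to 91 mm and grips with 3 to 60 N. Pads are 32 mm wide; open, the fingers measure 118 mm over their backs; the gripper's body (76 mm by 178 mm) begins 60 mm behind the grasp point.
Start: joints at [-73.74, 18.312, 89.639, -0, 72.044, -1.146], TCP at [172.013, -548.683, 227.976] pointing down, gripper open.
Joint ranges: [-177.97, 177.97], [-48.28, 115.42], [12.27, 149.76], [-77.06, 257.06], [2.81, 150.46], [-146.56, 146.56]. Speed limits (degrees/s): [147.25, 147.25, 180, 180, 180, 180].

### API

Orientations are given as [roll, pitch, yaw] about the fixed x, y, z axes, in that order (R = Rz(yaw) Ry(pitch) Rx(roll)).
In Python, from workcell import env gives the robot as it stands.
- The arm moves only by the tool arm_command, never from a script. Its argument "motion" is a list of rows, each an object with "offset": the shift along the tool's x, y, z in m, a list of three; "spin": the turn about the tool's z in rad. In form: [{"offset": [tx, ty, tz], "spin": spin}, ...]. A call has 1 to 5 rows; each row shifts and turns the commanded pose from where the row before left it, along the tool's axes as they then stand; what a row does not reach is not made up. A row lasts 1/8 s, in which the tool goes at most 62.5 mm and 10.7 degrees, less where a joint would pass 70% of its speed; a pose out of reach is approached as far as the arm can. A call with a gripper value outside its range is refused whole. "jaw" is the finger opening in m, from 0 to 0.0912, set as the call begins (left out, the last holds). The fingers move at their own pace and stop on an object; "newtons" is the grip in N (left out, the last holds). Time passes only in rows, so rows that do not move let the fingers close. It gives the time, the measured TCP pose, the force, the opening and the grip force at its end, in the units of the state.
- env.state(): the state, without advancing time (a new reading comes with each control period).
- env.grab_frame(name): name is "scene" or "top"; returns (picture, depth): 480x640x3 uint8, blue, green, red; 480x640 float32, mm along the optical axis (not along the pixel's ray), 0 where there is no reading.
- env.camera_model(name): a dict with "fx", "fy", "cx", "cy" (pixels), "eye" and "rotation" of the camera in the world. Camera axes: x right, y down, z forward; pixel columns grow to the right and rows downward; lengths in mm; the calibration is good to about 2 mm. A picture is of the moment at which its call begins. camera_model takes no time and is no camera call.
- env.job_done(): hands the job in; it is judged then, once.
Trained networks look in the newest picture that a camera, given by its name, has taken for a name from the list of things; names that differ only in an ending like _2 or _b are one class to them, and where a whole thing is asked for, a point or a joint stands for the part that bears it (a point fixed in the world has none). Each returns a list of dicts, best first, with "score" (0 to 1); they miss things now and then, are a little off and sometimes report something else, mostly with a low value. They report only what shows in the picture. A call takes as long as a camera call. They do not tell look-alikes from the thing itself.
- env.boxes_of(camera, target): "bbox" ([left, top, right, bottom] in pixels, round what is visible of it).
- env.pinpoint(camera, target): "location" ([column, row] in pixels: a listed point, or the origin of a listed thing).
The state is a dict: "time_s": time; "qpos": joint angles; "qvel": joint speeds; "effort": joint torques, N m; "ee_pos": TCP position; "ee_rot": TCP orientation; "force": force on the tool from outside, world axes, zero at the start; "torque": the same for the moment, N m; "gripper_width": finger opening in mm; "gripper_force": force on a finger pad.
Only numpy, scipy, OpenCV 4.12 (cv2) and the standard library are available. Lean on these libraries where they do the work, as an engineer would, in place of code of your own. Each camera call takes 0.05 s, during which the arm holds its last target. There are 200 camera calls.

## Working session

There is one attempt and no reset: what is moved stays moved. The work goes in short steps, Python scripts to look and compute and a tool call to move; the robot and the scene stay as the last step left them, time stands still between calls to the robot, and variables do not carry over. Pictures are saved under pics/ and viewed, at most 14 in all, crops included, and the job is handed in when it is done.

Besides the shell and the picture viewer there is one more tool, called as name(argument=value, ...) on one line, values as JSON. arm_command: Moves the arm, as the interface text tells. Its arguments: {"type":"object","properties":{"motion":{"type":"array"},"jaw":{"type":"number"},"newtons":{"type":"number"}},"required":["motion"]}

```bash
mkdir -p pics; ls
cat > h.py <<'E'
import numpy as np, cv2
from workcell import env
def cam(n):
    c=env.camera_model(n); return c,np.array(c['eye'],float),np.array(c['rotation'],float)
def ray(n,px,z):
    c,e,R=cam(n); d=R@np.array([(px[0]-c['cx'])/c['fx'],(px[1]-c['cy'])/c['fy'],1.])
    return e+d*(z-e[2])/d[2]
def proj(n,P):
    c,e,R=cam(n); q=R.T@(np.array(P,float)-e); return np.array([c['cx']+c['fx']*q[0]/q[2],c['cy']+c['fy']*q[1]/q[2]])
def cloud(n,D):
    c,e,R=cam(n); v,u=np.mgrid[0:480,0:640]; q=np.stack([(u-c['cx'])/c['fx']*D,(v-c['cy'])/c['fy']*D,D],-1)
    P=q@R.T+e; P[D<=0]=np.nan; return P
E
python3 - <<'E'
from h import *
for n in ['scene','top']:
    c=env.camera_model(n); print(n,c)
    im,D=env.grab_frame(n); cv2.imwrite(f'pics/{n}0.png',im); np.savez(f'{n}0.npz',im=im,D=D)
print(env.state())
for n in ['top','scene']:
  for t in ['block_1','driver','disc_1','stand','tray','dial','bay_1','dial_grip','depositor']:
    print(n,t,[(round(d['score'],2),np.round(d['location']).tolist()) for d in env.pinpoint(n,t)][:6])
E
```

```text
pics
scene {'fx': 615.982581482245, 'fy': 615.982581482245, 'cx': 316.08204639661375, 'cy': 240.87920343175114, 'eye': array([-312.75406258, 1133.89401267,  914.33234856]), 'rotation': array([-120.12336089,   -1.2573415 , -138.78645285])}
top {'fx': 609.0387200639312, 'fy': 609.0387200639312, 'cx': 313.9702888498121, 'cy': 241.23214496417881, 'eye': array([ 473.39769058,   50.1034831 , 1473.45858304]), 'rotation': array([-174.47187196,    1.24147037,  -90.91731605])}
{'time_s': 0.1, 'qpos': array([-7.37406365e+01,  1.83460976e+01,  8.96993059e+01,  1.79271640e-04,
        7.20447662e+01, -1.14812694e+00]), 'qvel': array([ 2.45585580e-02, -8.65316305e-02, -1.80809589e-01, -7.81235354e-02,
       -2.99081489e-02, -5.44423776e-06]), 'effort': array([-8.60750515e-04, -4.13333380e+01, -2.32509989e+01,  7.28647923e-02,
        4.22265194e-02, -6.06551157e-05]), 'ee_pos': array([ 171.87848408, -548.2529341 ,  227.22394459]), 'ee_rot': array([-1.79909852e+02, -1.97717224e-03,  1.74074335e+01]), 'force': array([-0.15188584,  0.14605012,  0.48425254]), 'torque': array([ 0.04994428, -0.02885135,  0.01291962]), 'gripper_force': 0.0, 'gripper_width': 91.28441780606295}
top block_1 [(0.85, [379.0, 259.0]), (0.62, [382.0, 286.0]), (0.56, [385.0, 175.0])]
top driver [(0.72, [473.0, 271.0]), (0.58, [469.0, 306.0]), (0.29, [305.0, 269.0])]
top disc_1 [(0.78, [306.0, 274.0]), (0.75, [277.0, 263.0]), (0.72, [243.0, 246.0])]
top stand [(0.88, [469.0, 306.0])]
top tray [(0.89, [378.0, 290.0]), (0.34, [466.0, 306.0])]Traceback (most recent call last):
  File "<stdin>", line 8, in <module>
ValueError: it knows: bay, block, butter, depositor, dial_grip, disc, driver, measuring_cup, pastry_ring, stand, tray, yolk_bowl
```

```bash
sed -i "s/np.array(c\['rotation'\],float)/Rot.from_euler('xyz',c['rotation'],degrees=True).as_matrix()/; 1a from scipy.spatial.transform import Rotation as Rot" h.py
python3 - <<'E'
from h import *
im=cv2.imread('pics/top0.png'); cv2.imwrite('pics/top0c.png',cv2.resize(im[140:370,200:520],None,fx=2.5,fy=2.5,interpolation=cv2.INTER_CUBIC))
for n in ['top','scene']:
  for t in ['block','driver','disc','stand','tray','bay','dial_grip','depositor']:
    z={'disc':0,'stand':0,'tray':0,'bay':6,'dial_grip':97,'depositor':0,'driver':4,'block':4}[t]
    print(n,t,[(round(d['score'],2),np.round(d['location']).tolist(),ray(n,d['location'],z).round()[:2].tolist()) for d in env.pinpoint(n,t)][:4])
E
```

```text
top block [(0.85, [379.0, 259.0], [570.0, -76.0]), (0.62, [382.0, 286.0], [506.0, -81.0]), (0.56, [385.0, 175.0], [776.0, -96.0])]
top driver [(0.72, [473.0, 271.0], [538.0, -301.0]), (0.58, [469.0, 306.0], [455.0, -289.0]), (0.29, [305.0, 269.0], [548.0, 103.0])]
top disc [(0.78, [306.0, 274.0], [538.0, 99.0]), (0.75, [277.0, 263.0], [564.0, 171.0]), (0.72, [243.0, 246.0], [608.0, 253.0])]
top stand [(0.88, [469.0, 306.0], [453.0, -288.0])]
top tray [(0.89, [378.0, 290.0], [495.0, -73.0]), (0.34, [466.0, 306.0], [454.0, -282.0])]
top bay [(0.78, [234.0, 272.0], [545.0, 275.0]), (0.68, [265.0, 286.0], [510.0, 200.0]), (0.56, [297.0, 296.0], [485.0, 122.0])]
top dial_grip [(0.7, [280.0, 227.0], [640.0, 154.0]), (0.28, [379.0, 292.0], [490.0, -66.0])]
top depositor [(0.62, [276.0, 260.0], [573.0, 172.0]), (0.37, [244.0, 247.0], [606.0, 251.0])]
scene block [(0.76, [357.0, 257.0], [560.0, -70.0]), (0.64, [305.0, 227.0], [788.0, -103.0]), (0.52, [377.0, 262.0], [506.0, -90.0])]
scene driver [(0.82, [411.0, 231.0], [534.0, -304.0])]
scene disc []
scene stand [(0.56, [436.0, 243.0], [444.0, -299.0])]
scene tray [(0.91, [378.0, 265.0], [499.0, -83.0])]
scene bay []
scene dial_grip [(0.69, [282.0, 249.0], [637.0, 155.0]), (0.39, [376.0, 267.0], [410.0, 55.0])]
scene depositor [(0.37, [271.0, 247.0], [782.0, 53.0])]
```

View pics/top0.png

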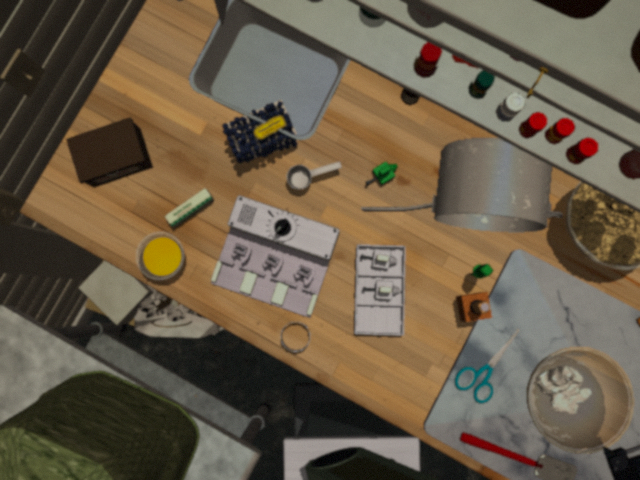

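View pics/scene0.png

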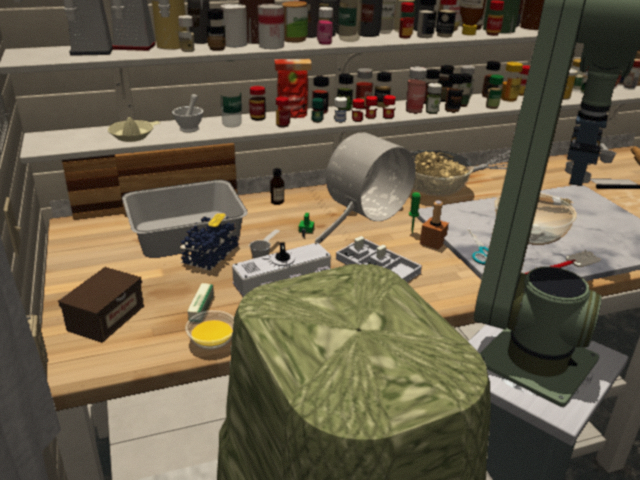

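View pics/top0c.png

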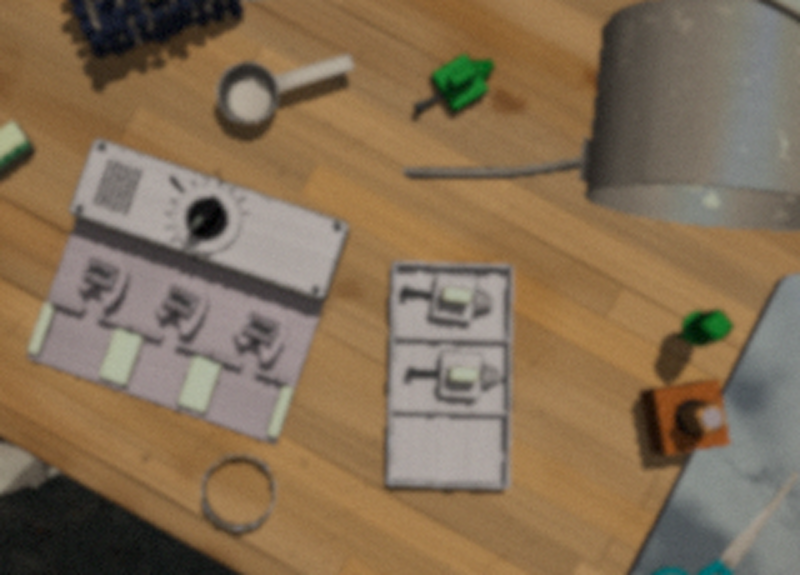

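Run:
```python
from h import *
d=np.load('top0.npz'); D=d['D']; im=d['im']; P=cloud('top',D); H=P[...,2]
print('table',[np.nanmedian(H[a:b,c:e]).round(1) for a,b,c,e in [(300,330,200,230),(215,240,360,420),(340,400,400,430)]], np.nanstd(H[215:235,370:420]))
m=np.clip((H+5)*2.2,0,255); m=np.nan_to_num(m).astype(np.uint8)
cv2.imwrite('pics/h0.png',cv2.resize(cv2.applyColorMap(m[170:340,200:500],cv2.COLORMAP_TURBO),None,fx=2.6,fy=2.6,interpolation=cv2.INTER_NEAREST))
# housing top
def rect(mask,name):
    n,l,s,c=cv2.connectedComponentsWithStats(mask.astype(np.uint8))
    for i in range(1,n):
        if s[i,4]<25: continue
        q=P[l==i]; q=q[~np.isnan(q[:,0])]
        r=cv2.minAreaRect(q[:,:2].astype(np.float32)); print(name,s[i,4],'z',np.median(q[:,2]).round(1),'mean',q.mean(0).round(1),'rect',np.round(r[0],1),np.round(r[1],1),round(r[2],1))
R=np.zeros(H.shape,bool); R[190:325,205:345]=1
rect(R&(H>56)&(H<66),'housing'); rect(R&(H>44)&(H<56),'boss'); rect(R&(H>70),'dial'); rect(R&(H>12)&(H<22),'guide');rect(R&(H>22)&(H<32),'stop')
R[:]=0;R[240:340,350:410]=1; rect(R&(H>14)&(H<27),'tray+body'); rect(R&(H>44)&(H<62),'fin'); rect(R&(H>12),'trayall'); rect(R&(H>1.5)&(H<7),'floor')
R[:]=0;R[255:330,445:500]=1; rect(R&(H>56)&(H<67),'stand'); rect(R&(H>110),'handle'); rect(R&(H>20),'all')
```

```text
table [np.float64(-0.8), np.float64(-0.0), np.float64(-0.3)] 3.2523580637331024
housing 2783 z 60.9 mean [644.6 150.6  60.9] rect [644.9 151.7] [255.1  78.2] 69.9
boss 102 z 50.8 mean [596.8 254.4  50.5] rect [597.9 253.4] [34.5 25. ] 67.6
boss 101 z 50.9 mean [569.6 179.9  50.6] rect [570.3 181.1] [37.1 22.1] 62.8
boss 95 z 51.7 mean [542.1 104.6  50.8] rect [542.6 105.7] [35.4 21.5] 66.3
dial 224 z 86.4 mean [642.1 150.8  88.8] rect [645.1 151.9] [37.9 41.2] 45.0
guide 105 z 17.9 mean [546.8 316.3  17.7] rect [546.7 315.8] [15.2 51.3] 72.4
guide 243 z 17.7 mean [519.1 240.   17.7] rect [517.9 240.3] [34.4 54.7] 65.6
guide 245 z 17.8 mean [490.9 165.6  17.6] rect [491.7 165.1] [30.7 52. ] 68.5
guide 104 z 16.8 mean [463.9  88.9  16.9] rect [464.5  89.8] [15.2 50.9] 70.5
stop 39 z 29.0 mean [725.  333.7  28.3] rect [727.7 332.2] [29.4 16. ] 1.4
stop 54 z 28.4 mean [545.9 229.3  27.9] rect [546.2 230.1] [65.8  4.5] 70.7
stop 59 z 27.7 mean [519.  155.8  27.6] rect [517.2 156.4] [63.3  9. ] 70.6
stop 28 z 27.6 mean [497.4  95.2  27.4] rect [497.4  95.4] [30.   4.5] 70.7
tray+body 395 z
[... 1063 characters left out ...]
6   4.2] rect [497.  -74.4] [105.5  64.7] 89.1
floor 85 z 4.5 mean [ 516.2 -112.5    4.3] rect [ 511.9 -106.2] [44.9 31.3] 85.9
floor 25 z 2.7 mean [497.7  -8.5   3.1] rect [496.8  -9.9] [ 9.7 28.8] 88.8
floor 767 z 4.4 mean [427.1 -71.6   4.3] rect [427.3 -71.3] [107.7  65.2] 87.1
stand 423 z 62.8 mean [ 453.2 -285.8   62.8] rect [ 453.  -290.2] [60.3 61.7] 8.5
handle 134 z 128.5 mean [ 533.7 -297.6  127.5] rect [ 534.1 -298.8] [23.  23.9] 43.0
handle 142 z 132.8 mean [ 453.3 -287.6  130.9] rect [ 453.3 -290.5] [24.1 25.6] 21.1
all 236 z 120.7 mean [ 533.1 -294.8  106.6] rect [ 533.8 -298.2] [29.7 30.6] 88.0
all 1198 z 61.5 mean [ 449.1 -299.8   57.7] rect [ 459.  -305.6] [100.6 117.3] 89.0
```

View pics/h0.png

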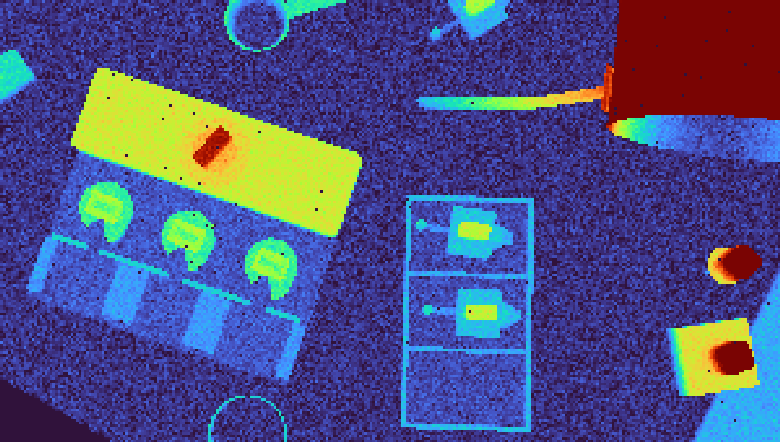

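```bash
cat >> h.py <<'E'
def top(tag):
    im,D=env.grab_frame('top'); cv2.imwrite(f'pics/top{tag}.png',im); return im,cloud('top',D)
def rects(P,box,lo,hi,minpx=20):
    m=np.zeros(P.shape[:2],np.uint8); a,b,c,e=box; H=P[...,2]
    with np.errstate(invalid='ignore'): m[a:b,c:e]=((H>lo)&(H<hi))[a:b,c:e]
    n,l,s,_=cv2.connectedComponentsWithStats(m); out=[]
    for i in range(1,n):
        if s[i,4]<minpx: continue
        q=P[l==i]; r=cv2.minAreaRect(q[:,:2].astype(np.float32)); out.append((int(s[i,4]),q.mean(0).round(1),np.median(q[:,2]).round(1),np.round(r[0],1),np.round(r[1],1),round(r[2],1)))
    return out
def plan(xyz,yaw,start=None,dmax=60,amax=10.5):
    """rows (tool frame, mm/deg printed as m/rad) from start (x,y,z,yaw) to target"""
    s=env.state(); p=np.array(s['ee_pos']); w=s['ee_rot'][2]
    if start is not None: p=np.array(start[:3],float); w=start[3]
    d=np.array(xyz,float)-p; a=(yaw-w+180)%360-180
    n=int(max(np.ceil(np.linalg.norm(d)/dmax),np.ceil(abs(a)/amax),1)); rows=[]
    for i in range(n):
        c,t=np.cos(np.radians(w)),np.sin(np.radians(w)); e=d/n
        rows.append((round((e[0]*c+e[1]*t)/1e3,4),round((e[0]*t-e[1]*c)/1e3,4),round(-e[2]/1e3,4),round(-np.radians(a/n),4))); w+=a/n
    print('\n'.join(f'{{"offset":[{r[0]},{r[1]},{r[2]}],"spin":{r[3]}}}' for r in rows)); return rows
E
python3 - <<'E'
from h import *
P=cloud('top',np.load('top0.npz')['D'])
for r in rects(P,(240,340,350,410),53,62): print('fin',*r)
for r in rects(P,(240,340,350,410),27,40,4): print('head?',*r)
H=P[...,2]
for c in [(569,-79),(496,-83)]:
    m=(np.hypot(P[...,0]-c[0],P[...,1]-c[1]-47)<9)&(H>24); print('head',m.sum(),P[m].mean(0).round(1))
for r in rects(P,(285,330,450,500),57,68): print('stand',*r)
for r in rects(P,(280,330,450,500),126,150): print('handle',*r)
for r in rects(P,(205,245,260,300),98,115,5): print('dialtop',*r)
for r in rects(P,(205,245,260,300),80,115,5): print('dial',*r)
for r in rects(P,(130,240,360,440),15,500,5): print('handle/pot',*r)
m=np.nan_to_num(H)[100:260,420:580]; print('pot max',np.percentile(m,99))
plan((569,-79,160),95)
E
```

```text
fin 59 [569.2 -79.1  57.5] 57.6 [569.4 -78.9] [27.3 13.6] 79.1
fin 61 [495.9 -83.1  57.5] 57.7 [495.9 -82.7] [25.9 11.7] 89.0
head? 4 [601.  -57.4  29. ] 29.3 [601.1 -57.4] [7.  2.6] 88.0
head? 25 [585.1 -72.4  28.8] 28.8 [586.1 -71.2] [14. 26.] 14.8
head? 15 [576.2 -95.9  28.6] 28.4 [577.2 -96.1] [15.9  8.5] 26.0
head? 9 [578.  -33.3  29.3] 28.0 [578.2 -32.7] [5.8 8.2] 17.1
head? 5 [568.3 -63.9  29.6] 29.0 [567.6 -63.7] [2.3 7.2] 88.0
head? 12 [ 563.4 -101.2   29. ] 28.7 [ 562.9 -101.7] [ 6.3 10.7] 25.5
head? 18 [555.9 -77.3  29.1] 28.4 [557.2 -77.9] [18.  11.9] 17.2
head? 9 [556.3 -63.6  31. ] 31.2 [555.2 -63.1] [ 6.7 10.1] 17.8
head? 4 [560.6 -88.2  30.2] 30.9 [560.  -88.4] [2.4 5.1] 2.0
head? 4 [552.2 -92.7  30.3] 30.3 [552.  -93.2] [6.6 1.3] 40.4
head? 7 [510.1 -74.   30.6] 30.9 [510.6 -73.9] [ 2.4 11.9] 87.3
head? 35 [ 499.6 -100.5   29.3] 28.8 [ 499.7 -100.5] [31.9 15.3] 15.4
head? 6 [506.9 -83.8  28.5] 28.4 [507.  -83.4] [5.2 4.8] 46.1
head? 11 [499.7 -36.8  31.9] 32.1 [499.4 -37. ] [4.9 7.2] 87.4
head? 13 [492.5 -67.7  30.3] 29.5 [493.  -66.4] [14.1  6.9] 0.4
head? 5 [484.8 
[... 466 characters left out ...]
t 340 [778.4 -92.7  29.2] 23.3 [782.3 -97. ] [43.8 56.7] 30.8
handle/pot 15 [755.2 -50.4  22.9] 22.7 [755.9 -51.7] [ 6.5 11.4] 29.1
pot max 508.6119841092266
{"offset":[0.0472,-0.0299,0.0062],"spin":-0.1231}
{"offset":[0.0505,-0.0239,0.0062],"spin":-0.1231}
{"offset":[0.0531,-0.0175,0.0062],"spin":-0.1231}
{"offset":[0.0548,-0.0109,0.0062],"spin":-0.1231}
{"offset":[0.0558,-0.0041,0.0062],"spin":-0.1231}
{"offset":[0.0558,0.0028,0.0062],"spin":-0.1231}
{"offset":[0.0551,0.0096,0.0062],"spin":-0.1231}
{"offset":[0.0535,0.0163,0.0062],"spin":-0.1231}
{"offset":[0.0511,0.0228,0.0062],"spin":-0.1231}
{"offset":[0.0479,0.0289,0.0062],"spin":-0.1231}
{"offset":[0.044,0.0345,0.0062],"spin":-0.1231}
```

Candidates: blocks with white fins at (379,259) and (382,286) in the tray, with the green look-alike at (385,175) rejected. The driver in the stand is at (469,306), with the green one at (473,271) rejected. The crop and height map confirm both choices; the third compartment is empty, so there are two blocks.

```bash
cat >> h.py <<'E'
def go(xyz,yaw,start=None,dmax=60,amax=10.5):
    "spin rows, then equal translation rows in the new orientation"
    s=env.state(); p=np.array(s['ee_pos']); w=s['ee_rot'][2]
    if start is not None: p=np.array(start[:3],float); w=start[3]
    d=np.array(xyz,float)-p; a=(yaw-w+180)%360-180; n=int(np.ceil(abs(a)/amax)); k=max(1,int(np.ceil(np.linalg.norm(d)/dmax)))
    if n: print(n,'x spin',round(-np.radians(a)/n,4))
    c,t=np.cos(np.radians(yaw)),np.sin(np.radians(yaw)); v=np.array([d[0]*c+d[1]*t,d[0]*t-d[1]*c,-d[2]])
    print(k,'x offset',(v/k/1e3).round(4).tolist(),'total',v.round(1));
E
python3 -c "
from h import *
go((569.3,-79,168),80)"
```

```text
6 x spin -0.1821
11 x offset [0.0483, 0.0282, 0.0055] total [531.5 309.7  60. ]
```

arm_command(motion=[{"offset": [0, 0, 0], "spin": -0.182}, {"offset": [0, 0, 0], "spin": -0.182}, {"offset": [0, 0, 0], "spin": -0.182}, {"offset": [0, 0, 0], "spin": -0.182}, {"offset": [0, 0, 0], "spin": -0.182}], jaw=0.05, newtons=30)

```text
time_s: 1.78
ee_pos: [172.0, -548.7, 228.0]
ee_rot: [180.0, 0.0, 69.9]
force: [0.0, -0.2, 0.9]
gripper_width: 50.1
gripper_force: 0.0
```

arm_command(motion=[{"offset": [0, 0, 0], "spin": -0.182}, {"offset": [0.048, 0.028, 0.0055], "spin": 0}, {"offset": [0.048, 0.028, 0.0055], "spin": 0}, {"offset": [0.048, 0.028, 0.0055], "spin": 0}, {"offset": [0.048, 0.028, 0.0055], "spin": 0}])

```text
time_s: 2.4
ee_pos: [316.7, -377.8, 206.0]
ee_rot: [180.0, 0.0, 79.9]
force: [0.4, 0.2, -0.2]
gripper_width: 50.0
gripper_force: 0.0
```

arm_command(motion=[{"offset": [0.048, 0.028, 0.0055], "spin": 0}, {"offset": [0.048, 0.028, 0.0055], "spin": 0}, {"offset": [0.048, 0.028, 0.0055], "spin": 0}, {"offset": [0.048, 0.028, 0.0055], "spin": 0}, {"offset": [0.048, 0.028, 0.0055], "spin": 0}])

```text
time_s: 3.02
ee_pos: [496.5, -165.7, 178.5]
ee_rot: [180.0, 0.0, 80.0]
force: [0.8, -0.6, 0.5]
gripper_width: 49.9
gripper_force: 0.0
```

arm_command(motion=[{"offset": [0.048, 0.028, 0.005], "spin": 0}, {"offset": [0.048, 0.028, 0.005], "spin": 0}, {"offset": [0, 0, 0], "spin": 0}, {"offset": [0, 0, 0], "spin": 0}])

```text
time_s: 3.52
ee_pos: [566.8, -82.5, 168.2]
ee_rot: [-179.9, 0.0, 80.0]
force: [-0.7, -0.3, 0.8]
gripper_width: 50.1
gripper_force: 0.0
```

```bash
python3 -c "
from h import *
s=env.state(); print(s['ee_pos'],s['ee_rot'],s['qpos'])
go((569.3,-79,43),80)
im,P=top('1')
for r in rects(P,(200,320,330,430),80,600,15): print(*r)"
```

```text
[566.80111917 -82.49660151 168.23386659] [-1.79948979e+02  3.21742189e-02  8.00090862e+01] [-9.41378497e+00  2.06314573e+01  9.51796326e+01 -3.51518996e-02
  6.42402570e+01  5.92434315e-01]
1 x spin 0.0002
3 x offset [0.0013, 0.0006, 0.0417] total [  3.9   1.9 125.2]
5642 [535.3 -62.6 485.2] 523.9 [547.1 -68.8] [ 99.9 222.3] 82.1
```

arm_command(motion=[{"offset": [0.004, 0.002, 0], "spin": 0}, {"offset": [0, 0, 0.045], "spin": 0}, {"offset": [0, 0, 0.045], "spin": 0}, {"offset": [0, 0, 0.035], "spin": 0}, {"offset": [0, 0, 0], "spin": 0}])

```text
time_s: 4.2
ee_pos: [568.1, -79.2, 41.7]
ee_rot: [-179.7, 0.0, 79.9]
force: [0.3, -0.9, -0.2]
gripper_width: 50.1
gripper_force: 0.0
```

arm_command(motion=[{"offset": [0, 0, 0], "spin": 0}, {"offset": [0, 0, 0], "spin": 0}, {"offset": [0, 0, 0], "spin": 0}, {"offset": [0, 0, 0], "spin": 0}], jaw=0.0)

```text
time_s: 4.7
ee_pos: [570.2, -78.8, 44.1]
ee_rot: [179.9, 0.0, 80.0]
force: [-0.3, -0.4, 2.1]
gripper_width: 13.7
gripper_force: 30.0
```

arm_command(motion=[{"offset": [0, 0, 0], "spin": 0}, {"offset": [0, 0, 0], "spin": 0}])

```text
time_s: 4.95
ee_pos: [570.2, -78.8, 44.1]
ee_rot: [179.9, 0.0, 80.0]
force: [-1.6, -0.9, 5.5]
gripper_width: 13.8
gripper_force: 30.0
```

arm_command(motion=[{"offset": [0, 0, -0.02], "spin": 0}, {"offset": [0, 0, -0.04], "spin": 0}, {"offset": [0, 0, -0.06], "spin": 0}, {"offset": [0, 0, 0], "spin": 0.1747}, {"offset": [0, 0, 0], "spin": 0.1747}])

```text
time_s: 5.58
ee_pos: [569.8, -78.7, 163.8]
ee_rot: [180.0, -0.0, 59.6]
force: [-0.9, 0.5, -2.1]
gripper_width: 13.8
gripper_force: 30.0
```

arm_command(motion=[{"offset": [0, 0, 0], "spin": 0.1747}, {"offset": [0, 0, 0], "spin": 0.1747}, {"offset": [0, 0, 0], "spin": 0.1747}, {"offset": [0, 0, 0], "spin": 0.1747}, {"offset": [0, 0, 0], "spin": 0.1747}])

```text
time_s: 6.2
ee_pos: [569.5, -78.7, 162.7]
ee_rot: [-180.0, 0.1, 9.6]
force: [0.0, -0.1, -1.5]
gripper_width: 13.9
gripper_force: 30.0
```

arm_command(motion=[{"offset": [0, 0, 0], "spin": 0.1747}, {"offset": [0, 0, 0], "spin": 0.1747}, {"offset": [0, 0, 0], "spin": 0.1747}, {"offset": [-0.03, -0.031, 0], "spin": 0}, {"offset": [-0.04, -0.042, 0], "spin": 0}])

```text
time_s: 6.82
ee_pos: [528.9, 14.1, 162.6]
ee_rot: [180.0, 0.0, -20.3]
force: [1.4, 1.1, -1.5]
gripper_width: 13.9
gripper_force: 30.0
```

arm_command(motion=[{"offset": [-0.04, -0.042, 0], "spin": 0}, {"offset": [-0.03, -0.031, 0], "spin": 0}, {"offset": [-0.015, -0.016, 0], "spin": 0}, {"offset": [0, 0, 0], "spin": 0}, {"offset": [0, 0, 0], "spin": 0}])

```text
time_s: 7.45
ee_pos: [480.2, 126.2, 163.2]
ee_rot: [180.0, -0.0, -20.1]
force: [-0.3, -0.7, -1.3]
gripper_width: 13.6
gripper_force: 30.0
```

```bash
python3 -c "
from h import *
s=env.state(); print(s['ee_pos'],s['ee_rot'],s['qpos'],s['gripper_width'],s['force'])
go((480.4,127,70),-20.1)
im,P=top('2')
im2,_=env.grab_frame('scene'); a=im[200:330,210:340]; b=im2[200:300,220:350]
cv2.imwrite('pics/c2.png',np.hstack([cv2.resize(a,(390,390),interpolation=2),cv2.resize(b,(400,390),interpolation=2)]))"
```

```text
[480.22684068 126.15871643 163.15277514] [ 1.79958785e+02 -7.83163776e-04 -2.01173552e+01] [ 1.34147625e+01  1.43775375e+01  1.05364199e+02 -4.00575182e-02
  6.02803841e+01  1.23551983e+02] 13.641616546248617 [-0.34254011 -0.70319944 -1.33194673]
1 x spin -0.0003
2 x offset [-0.0001, -0.0004, 0.0466] total [-0.1 -0.8 93.2]
```

View pics/c2.png

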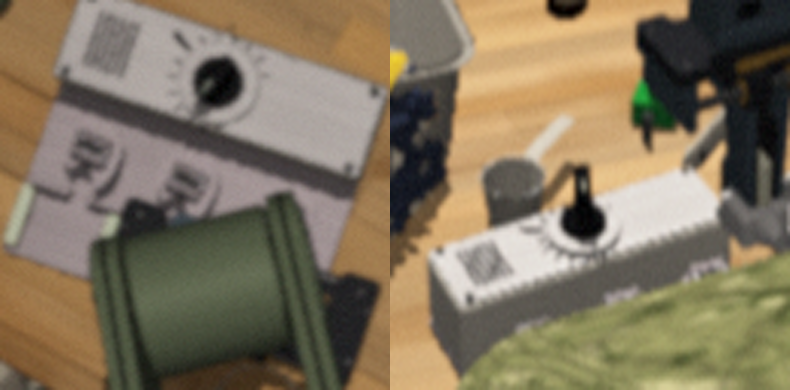

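arm_command(motion=[{"offset": [0, -0.001, 0.04], "spin": 0}, {"offset": [0, 0, 0.035], "spin": 0}, {"offset": [0, 0, 0.02], "spin": 0}, {"offset": [0, 0, 0.005], "spin": 0}, {"offset": [0, 0, 0.003], "spin": 0}])

```text
time_s: 8.18
ee_pos: [481.2, 127.2, 60.7]
ee_rot: [-180.0, -0.1, -20.2]
force: [0.6, -0.1, -1.1]
gripper_width: 13.8
gripper_force: 30.0
```

arm_command(motion=[{"offset": [0, 0, 0.003], "spin": 0}, {"offset": [0, 0, 0.003], "spin": 0}, {"offset": [0, 0, 0], "spin": 0}])

```text
time_s: 8.55
ee_pos: [480.5, 127.6, 54.6]
ee_rot: [-180.0, -0.0, -20.1]
force: [-0.9, -0.2, -2.1]
gripper_width: 13.7
gripper_force: 30.0
```

arm_command(motion=[{"offset": [0, 0, 0.003], "spin": 0}, {"offset": [0, 0, 0.003], "spin": 0}, {"offset": [0, 0, 0.002], "spin": 0}, {"offset": [0, 0, 0], "spin": 0}])

```text
time_s: 9.05
ee_pos: [480.4, 127.6, 46.3]
ee_rot: [180.0, 0.0, -20.1]
force: [0.3, 0.2, -1.7]
gripper_width: 14.1
gripper_force: 30.0
```

Nearly on the floor; release, lift and go above block B's side so the camera can see.

arm_command(motion=[{"offset": [0, 0, 0], "spin": 0}, {"offset": [0, 0, 0], "spin": 0}, {"offset": [0, 0, 0], "spin": 0}, {"offset": [0, 0, -0.03], "spin": 0}, {"offset": [0, 0, -0.05], "spin": 0}], jaw=0.04)

```text
time_s: 9.68
ee_pos: [479.2, 127.3, 126.0]
ee_rot: [179.9, 0.2, -20.1]
force: [1.1, 0.0, 0.0]
gripper_width: 40.2
gripper_force: 0.0
```

arm_command(motion=[{"offset": [0, 0, -0.05], "spin": 0}, {"offset": [0, 0.06, 0], "spin": 0}, {"offset": [0, 0.06, 0], "spin": 0}, {"offset": [0, 0.06, 0], "spin": 0}, {"offset": [0, 0, 0], "spin": -0.17}])

```text
time_s: 10.3
ee_pos: [416.8, -44.5, 176.6]
ee_rot: [179.9, 0.0, -10.5]
force: [0.6, 1.2, 1.1]
gripper_width: 39.8
gripper_force: 0.0
```

arm_command(motion=[{"offset": [0, 0, 0], "spin": -0.17}, {"offset": [0, 0, 0], "spin": -0.17}, {"offset": [0, 0, 0], "spin": -0.17}, {"offset": [0, 0, 0], "spin": 0}])

```text
time_s: 10.8
ee_pos: [418.4, -41.4, 176.5]
ee_rot: [180.0, -0.0, 18.7]
force: [-0.0, 0.3, -0.4]
gripper_width: 39.9
gripper_force: 0.0
```

```bash
cat >> h.py <<'E'
O=np.array([569.4,179.6]); YAW=-20.1
def dep(p):
    a=np.radians(YAW); return np.array([[np.cos(a),np.sin(a)],[-np.sin(a),np.cos(a)]])@(np.array(p)[:2]-O)
E
python3 -c "
from h import *
s=env.state(); print(s['ee_pos'],s['ee_rot'])
im,P=top('3')
for r in rects(P,(240,330,220,330),53,63): print('fin',*r,dep(r[3]))
for r in rects(P,(240,330,220,330),44,53): print('boss',*r,dep(r[3]))
for r in rects(P,(240,330,220,330),14,22): print('guide',*r,dep(r[3]))
for r in rects(P,(240,340,350,410),53,62): print('finB',*r)
print(dep((480.4,127.6)))
im2,_=env.grab_frame('scene')
cv2.imwrite('pics/c3.png',cv2.resize(im[220:320,210:420],None,fx=3.8,fy=3.8,interpolation=2))"
```

```text
[418.43801062 -41.44558941 176.50061976] [ 1.79991772e+02 -6.64337722e-03  1.87170992e+01]
fin 512 [598.3  90.6  59.3] 59.6 [593.1 113.9] [140.8  44.6] 88.1 [ 44.83497571 -53.5537576 ]
fin 22 [562.2 182.5  54.6] 54.6 [562.6 183.1] [29.3  5.2] 66.1 [-7.58864985  0.94994396]
fin 20 [536.  109.2  54.3] 53.8 [535.9 108.3] [26.8  7.3] 62.5 [ -6.95672122 -78.47001994]
fin 65 [477.2 129.8  58.8] 58.8 [477.8 129.6] [13.7 27.2] 71.8 [-68.83804876 -78.43394063]
boss 72 [596.1 254.7  49.5] 49.8 [597.9 255.9] [33.2 23.2] 67.7 [ 0.54295149 81.44719273]
boss 62 [570.1 179.4  49.4] 49.8 [569.1 178.7] [32.5 21. ] 65.4 [ 0.02756545 -0.94828274]
boss 29 [538.7 108.6  49.6] 50.2 [538.1 109. ] [33.6  9.9] 53.6 [ -5.13127565 -77.05660264]
boss 27 [544.3  97.3  48.3] 47.7 [542.9  97.5] [26.6 14.8] 84.3 [  3.32846324 -86.20662   ]
guide 215 [519.3 239.7  18.1] 18.2 [519.4 240.1] [30.7 52.3] 69.2 [-67.74612413  39.63221752]
guide 221 [491.7 164.8  18. ] 17.7 [491.5 165.2] [31.7 53.2] 72.2 [-68.20674264 -40.29404744]
guide 97 [464.8  88.   17.8] 17.8 [465.2  88.3] [12.8 53.2] 70.2 [ -66.47749095 -121.54864539]
finB 61 [495.9 -83.2  56.9] 57.2 [495.8 -83.1] [25.5 11.6] 89.0
[-65.70908432 -79.41861393]
```

View pics/c3.png

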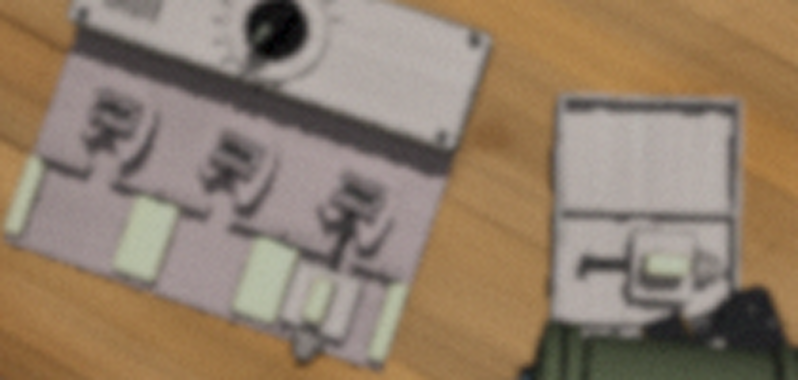

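Block A sits in bay 3 (pixel about (292,298) full-frame). It is about 3.5 mm too far back, which points to a camera bias of about (-1.1, +1.5) mm, so I'll correct for that from here on. Next is block B, then I'll nudge A forward.

```bash
sed -i 's/^O=np.*YAW=-20.1/O=np.array([570.5,178.1]); YAW=-20.1; B=np.array([1.1,-1.5])  # B: add to camera xy/' h.py; python3 -c "
from h import *
go((497,-84.6,160),85.2)
a=np.radians(YAW);R=np.array([[np.cos(a),-np.sin(a)],[np.sin(a),np.cos(a)]])
for y in (0,-80): print(O+R@[-65.3,y])
"
```

```text
7 x spin -0.1658
2 x offset [-0.0182, 0.0409, 0.0082] total [-36.4  81.9  16.5]
[509.17714534 200.54097806]
[481.68436977 125.41343789]
```

arm_command(motion=[{"offset": [0, 0, 0], "spin": -0.166}, {"offset": [0, 0, 0], "spin": -0.166}, {"offset": [0, 0, 0], "spin": -0.166}, {"offset": [0, 0, 0], "spin": -0.166}, {"offset": [0, 0, 0], "spin": -0.166}], jaw=0.05)

```text
time_s: 11.52
ee_pos: [418.5, -41.4, 176.4]
ee_rot: [180.0, 0.0, 66.6]
force: [-0.5, -0.1, -0.4]
gripper_width: 50.2
gripper_force: 0.0
```

arm_command(motion=[{"offset": [0, 0, 0], "spin": -0.166}, {"offset": [0, 0, 0], "spin": -0.166}, {"offset": [-0.018, 0.041, 0.008], "spin": 0}, {"offset": [-0.018, 0.041, 0.008], "spin": 0}, {"offset": [0, 0, 0], "spin": 0}])

```text
time_s: 12.15
ee_pos: [499.4, -85.0, 159.6]
ee_rot: [180.0, 0.0, 85.2]
force: [-0.5, -0.1, -1.0]
gripper_width: 49.7
gripper_force: 0.0
```

arm_command(motion=[{"offset": [0, 0, 0], "spin": 0}, {"offset": [0, 0, 0], "spin": 0}])

```text
time_s: 12.4
ee_pos: [496.4, -83.4, 160.6]
ee_rot: [-180.0, -0.0, 85.4]
force: [0.6, 0.5, -0.5]
gripper_width: 50.3
gripper_force: 0.0
```

```bash
python3 -c "
from h import *
print(env.state()['ee_pos'])
go((497,-84.6,43.5),85.2)"
```

```text
[496.42493298 -83.38963479 160.64376424]
1 x spin 0.0036
2 x offset [-0.0006, 0.0003, 0.0586] total [ -1.2   0.7 117.1]
```

arm_command(motion=[{"offset": [-0.001, 0.0005, 0.04], "spin": 0}, {"offset": [0, 0, 0.04], "spin": 0}, {"offset": [0, 0, 0.025], "spin": 0}, {"offset": [0, 0, 0.012], "spin": 0}, {"offset": [0, 0, 0], "spin": 0}])

```text
time_s: 13.02
ee_pos: [497.5, -84.7, 43.5]
ee_rot: [-180.0, 0.0, 85.4]
force: [-0.6, 0.4, 0.4]
gripper_width: 49.8
gripper_force: 0.0
```

arm_command(motion=[{"offset": [0, 0, 0], "spin": 0}, {"offset": [0, 0, 0], "spin": 0}, {"offset": [0, 0, 0], "spin": 0}, {"offset": [0, 0, 0], "spin": 0}, {"offset": [0, 0, 0], "spin": 0}], jaw=0.0)

```text
time_s: 13.65
ee_pos: [497.7, -84.9, 43.7]
ee_rot: [-180.0, 0.0, 85.4]
force: [-1.2, 0.1, 2.8]
gripper_width: 13.9
gripper_force: 30.0
```

```bash
python3 -c "
from h import *
s=env.state(); print(s['ee_pos'],s['ee_rot'],s['gripper_width'],s['force'])
p=s['ee_pos']; go((509.2,200.5,163),-20.1,(p[0],p[1],163,s['ee_rot'][2]))"
```

```text
[497.69547393 -84.93318943  43.71343862] [-1.79995808e+02  6.63213578e-03  8.54137388e+01] 13.861250452831593 [-1.17158196  0.1227873   2.76846485]
11 x spin 0.1674
5 x offset [-0.0175, -0.0544, -0.0] total [ -87.3 -272.    -0. ]
```

arm_command(motion=[{"offset": [0, 0, -0.02], "spin": 0}, {"offset": [0, 0, -0.04], "spin": 0}, {"offset": [0, 0, -0.06], "spin": 0}, {"offset": [0, 0, 0], "spin": 0.1674}, {"offset": [0, 0, 0], "spin": 0.1674}])

```text
time_s: 14.28
ee_pos: [497.9, -84.9, 164.1]
ee_rot: [179.9, -0.0, 65.9]
force: [0.2, -0.6, -0.8]
gripper_width: 13.5
gripper_force: 30.0
```

arm_command(motion=[{"offset": [0, 0, 0], "spin": 0.1674}, {"offset": [0, 0, 0], "spin": 0.1674}, {"offset": [0, 0, 0], "spin": 0.1674}, {"offset": [0, 0, 0], "spin": 0.1674}, {"offset": [0, 0, 0], "spin": 0.1674}])

```text
time_s: 14.9
ee_pos: [497.6, -84.8, 163.0]
ee_rot: [-180.0, 0.0, 18.0]
force: [0.3, -0.2, -1.0]
gripper_width: 13.7
gripper_force: 30.0
```

arm_command(motion=[{"offset": [0, 0, 0], "spin": 0.1674}, {"offset": [0, 0, 0], "spin": 0.1674}, {"offset": [0, 0, 0], "spin": 0.1674}, {"offset": [0, 0, 0], "spin": 0.1674}, {"offset": [-0.01, -0.032, 0], "spin": 0}])

```text
time_s: 15.52
ee_pos: [499.4, -52.3, 163.1]
ee_rot: [180.0, 0.0, -20.3]
force: [0.5, 0.5, -1.2]
gripper_width: 13.9
gripper_force: 30.0
```

arm_command(motion=[{"offset": [-0.0175, -0.055, 0], "spin": 0}, {"offset": [-0.0175, -0.055, 0], "spin": 0}, {"offset": [-0.0175, -0.055, 0], "spin": 0}, {"offset": [-0.0135, -0.043, 0], "spin": 0}, {"offset": [-0.0113, -0.032, 0], "spin": 0}])

```text
time_s: 16.15
ee_pos: [508.9, 202.6, 162.9]
ee_rot: [180.0, 0.0, -20.0]
force: [0.5, 0.1, -1.6]
gripper_width: 14.0
gripper_force: 30.0
```

arm_command(motion=[{"offset": [0, 0, 0], "spin": 0}, {"offset": [0, 0, 0], "spin": 0}, {"offset": [0, 0, 0], "spin": 0}])

```text
time_s: 16.52
ee_pos: [509.1, 199.5, 163.3]
ee_rot: [180.0, 0.0, -20.2]
force: [0.5, -0.4, -1.2]
gripper_width: 13.9
gripper_force: 30.0
```

```bash
python3 -c "
from h import *
s=env.state(); print(s['ee_pos'],s['ee_rot'],s['gripper_width'],s['force'])
go((509.2,200.5,60),-20.1)"
```

```text
[509.14907913 199.46146412 163.29334651] [ 1.79964268e+02  9.59394187e-03 -2.01620042e+01] 13.897242564168522 [ 0.52714092 -0.40476162 -1.16788048]
1 x spin -0.0011
2 x offset [-0.0002, -0.0005, 0.0516] total [ -0.3  -1.  103.3]
```

arm_command(motion=[{"offset": [0, -0.001, 0.04], "spin": 0}, {"offset": [0, 0, 0.035], "spin": 0}, {"offset": [0, 0, 0.02], "spin": 0}, {"offset": [0, 0, 0.006], "spin": 0}, {"offset": [0, 0, 0.003], "spin": 0}])

```text
time_s: 17.15
ee_pos: [510.1, 201.1, 59.8]
ee_rot: [-180.0, -0.0, -20.1]
force: [0.5, -0.2, -0.7]
gripper_width: 13.9
gripper_force: 30.0
```

arm_command(motion=[{"offset": [0, 0, 0.003], "spin": 0}, {"offset": [0, 0, 0.003], "spin": 0}, {"offset": [0, 0, 0.003], "spin": 0}, {"offset": [0, 0, 0], "spin": 0}])

```text
time_s: 17.65
ee_pos: [509.4, 201.5, 50.3]
ee_rot: [180.0, 0.0, -20.1]
force: [-0.0, -0.9, -0.5]
gripper_width: 13.8
gripper_force: 30.0
```

arm_command(motion=[{"offset": [0, 0, 0.002], "spin": 0}, {"offset": [0, 0, 0.002], "spin": 0}, {"offset": [0, 0, 0], "spin": 0}])

```text
time_s: 18.02
ee_pos: [509.4, 201.4, 46.2]
ee_rot: [180.0, 0.0, -20.1]
force: [-0.9, 0.0, -0.8]
gripper_width: 13.8
gripper_force: 30.0
```

arm_command(motion=[{"offset": [0, 0, 0], "spin": 0}, {"offset": [0, 0, 0], "spin": 0}, {"offset": [0, 0, 0], "spin": 0}, {"offset": [0, 0, -0.03], "spin": 0}, {"offset": [0, 0, -0.03], "spin": 0}], jaw=0.04)

```text
time_s: 18.65
ee_pos: [509.4, 201.4, 106.9]
ee_rot: [180.0, 0.0, -20.1]
force: [1.1, -0.1, 0.1]
gripper_width: 40.1
gripper_force: 0.0
```

arm_command(motion=[{"offset": [-0.001, 0.04, 0], "spin": 0}, {"offset": [-0.001, 0.039, 0], "spin": 0}, {"offset": [0, 0, 0], "spin": 0}, {"offset": [0, 0, 0.03], "spin": 0}, {"offset": [0, 0, 0.029], "spin": 0}])

```text
time_s: 19.27
ee_pos: [481.7, 128.7, 47.2]
ee_rot: [-179.9, -0.1, -20.1]
force: [0.0, 0.6, -0.4]
gripper_width: 39.9
gripper_force: 0.0
```

arm_command(motion=[{"offset": [0, 0, 0], "spin": 0}, {"offset": [0, 0, 0], "spin": 0}, {"offset": [0, 0, 0], "spin": 0}, {"offset": [0, 0, 0], "spin": 0}], jaw=0.0)

```text
time_s: 19.77
ee_pos: [481.4, 128.0, 48.5]
ee_rot: [-179.9, -0.1, -20.1]
force: [-0.3, -0.7, 3.8]
gripper_width: 13.6
gripper_force: 30.0
```

arm_command(motion=[{"offset": [0, 0, -0.001], "spin": 0}, {"offset": [0.002, 0.0008, 0], "spin": 0}, {"offset": [0.002, 0.0007, 0], "spin": 0}, {"offset": [0, 0, 0.001], "spin": 0}, {"offset": [0, 0, 0], "spin": 0}])

```text
time_s: 20.4
ee_pos: [483.4, 125.3, 48.5]
ee_rot: [-180.0, 0.0, -20.1]
force: [-4.3, -0.1, 11.7]
gripper_width: 13.7
gripper_force: 30.0
```

arm_command(motion=[{"offset": [0, 0, 0], "spin": 0}, {"offset": [0, 0, 0], "spin": 0}, {"offset": [0, 0, 0], "spin": 0}, {"offset": [0, 0, -0.03], "spin": 0}, {"offset": [0, 0, -0.06], "spin": 0}], jaw=0.04)

```text
time_s: 21.02
ee_pos: [482.2, 124.7, 136.2]
ee_rot: [179.8, 0.3, -20.1]
force: [1.1, -0.1, -0.7]
gripper_width: 39.8
gripper_force: 0.0
```

```bash
python3 -c "
from h import *
go((454,-290,200),-20.1)"
```

```text
1 x spin 0.0002
8 x offset [0.0145, 0.0499, -0.008] total [116.1 399.1 -63.8]
```

arm_command(motion=[{"offset": [0, 0, -0.032], "spin": 0}, {"offset": [0, 0, -0.032], "spin": -0.1627}, {"offset": [0, 0, 0], "spin": -0.1627}, {"offset": [0, 0, 0], "spin": -0.1627}, {"offset": [0, 0, 0], "spin": -0.1627}])

```text
time_s: 21.65
ee_pos: [483.8, 125.1, 201.3]
ee_rot: [180.0, 0.0, 17.5]
force: [-0.3, 0.2, 0.5]
gripper_width: 39.8
gripper_force: 0.0
```

arm_command(motion=[{"offset": [-0.032, 0.0477, 0], "spin": 0}, {"offset": [-0.032, 0.0477, 0], "spin": 0}, {"offset": [-0.032, 0.0477, 0], "spin": 0}, {"offset": [-0.032, 0.0477, 0], "spin": 0}, {"offset": [-0.032, 0.0477, 0], "spin": 0}])

```text
time_s: 22.28
ee_pos: [400.8, -151.7, 201.4]
ee_rot: [180.0, -0.0, 17.2]
force: [0.8, -0.7, -0.4]
gripper_width: 40.0
gripper_force: 0.0
```

```bash
python3 -c "
from h import *
c=[];s=[]
for i in range(4):
    im,P=top('4')
    for r in rects(P,(280,330,450,500),126,150): print('handle',r[0],r[1],r[3:])
    H=P[...,2]; m=np.zeros(H.shape,bool); m[270:335,440:505]=1; c.append(P[m&(H>126)]); s.append(P[m&(H>56)&(H<68)])
    F=[dep(r[1][:2]+B) for r in rects(P,(240,330,220,330),56,63) if r[0]<90]; print('fins dep',F,)
q=np.vstack(c)[:,:2]; ctr=q.mean(0); print(ctr)
# square angle via 2D fit: minimise outside area of a 24mm square
from scipy.optimize import minimize
def cost(v,q,h):
    a=v[2]; d=(q-v[:2])@np.array([[np.cos(a),-np.sin(a)],[np.sin(a),np.cos(a)]]); return np.sum(np.clip(np.abs(d)-h,0,None)**2)
for nm,q,h in (('handle',q,11.5),('stand',np.vstack(s)[:,:2],29.5)):
  q=q[np.all(np.abs(q-[453,-288])<h*1.5,1)]
  print(nm,len(q),[(np.degrees(a),round(min(minimize(lambda w:cost([w[0],w[1],a],q,h),[453,-288.5],method='Nelder-Mead').fun,1e9))) for a in np.radians([-40,-30,-20,-10,0,5,10,15,20,30,40])])
im2,_=env.grab_frame('scene'); print(env.state()['ee_pos'])
"
```

```text
handle 118 [ 453.4 -289.   133. ] (array([ 453.3, -289.5]), array([23.4, 24.4]), 19.9)
fins dep [array([-65.77075587,   1.0619191 ]), array([-67.23920057, -79.0201867 ])]
handle 116 [ 453.1 -288.8  133.4] (array([ 453.3, -289.6]), array([23.4, 24.3]), 19.1)
fins dep [array([-65.77755639,   0.20754579]), array([-67.28036706, -79.78065059])]
handle 119 [ 453.4 -289.1  133.1] (array([ 453.4, -289.6]), array([23.7, 25.2]), 17.4)
fins dep [array([-66.26548048,   0.66790443]), array([-66.35046129, -79.12089665])]
handle 117 [ 453.5 -288.6  133.4] (array([ 453.6, -289.4]), array([23.6, 23.1]), 20.2)
fins dep [array([-64.88881711,   0.10683585]), array([-66.19700841, -78.95825528])]
[ 436.44944823 -181.34763951]
handle 470 [(np.float64(-40.0), 134), (np.float64(-29.999999999999996), 186), (np.float64(-20.0), 193), (np.float64(-10.0), 150), (np.float64(0.0), 82), (np.float64(5.0), 47), (np.float64(10.0), 21), (np.float64(14.999999999999998), 9), (np.float64(20.0), 7), (np.float64(29.999999999999996), 25), (np.float64(40.0), 71)]
stand 1178 [(np.float64(-40.0), 7792), (np.float64(-29.999999999999996), 7523), (np.float64(-20.0), 5470), (np.float64(-10.0), 2660), (np.float64(0.0), 586), (np.float64(5.0), 132), (np.float64(10.0), 47), (np.float64(14.999999999999998), 325), (np.float64(20.0), 1027), (np.float64(29.999999999999996), 3446), (np.float64(40.0), 6158)]
[ 401.49616188 -149.68864168  201.26331664]
```

```bash
python3 -c "
from h import *
go((454.4,-290.5,200),18)"
```

```text
1 x spin -0.0149
3 x offset [0.0023, 0.0501, 0.0004] total [  6.8 150.3   1.3]
```

arm_command(motion=[{"offset": [0, 0, 0], "spin": -0.015}, {"offset": [0.002, 0.05, 0], "spin": 0}, {"offset": [0.002, 0.05, 0], "spin": 0}, {"offset": [0.002, 0.03, 0], "spin": 0}, {"offset": [0.001, 0.02, 0], "spin": 0}])

```text
time_s: 23.15
ee_pos: [455.8, -290.2, 201.1]
ee_rot: [-180.0, 0.0, 18.2]
force: [-0.3, 1.1, -0.3]
gripper_width: 40.0
gripper_force: 0.0
```

arm_command(motion=[{"offset": [0, 0, 0], "spin": 0}, {"offset": [0, 0, 0], "spin": 0}, {"offset": [0, 0, 0], "spin": 0}])

```text
time_s: 23.52
ee_pos: [454.3, -289.2, 201.7]
ee_rot: [-180.0, 0.0, 18.1]
force: [-0.2, -0.4, 0.3]
gripper_width: 40.3
gripper_force: 0.0
```

```bash
python3 -c "
from h import *
print(env.state()['ee_pos'],env.state()['ee_rot'])
go((454.4,-290.5,100),18)"
```

```text
[ 454.34671543 -289.24522193  201.66918599] [-1.79985654e+02  2.76037684e-03  1.81271931e+01]
1 x spin 0.0022
2 x offset [-0.0002, 0.0006, 0.0508] total [ -0.3   1.2 101.7]
```

arm_command(motion=[{"offset": [0, 0.001, 0.04], "spin": 0}, {"offset": [0, 0, 0.04], "spin": 0}, {"offset": [0, 0, 0.02], "spin": 0}, {"offset": [0, 0, 0], "spin": 0}, {"offset": [0, 0, 0], "spin": 0}])

```text
time_s: 24.15
ee_pos: [455.6, -291.5, 102.6]
ee_rot: [179.9, -0.1, 18.1]
force: [0.2, 0.8, -0.4]
gripper_width: 40.4
gripper_force: 0.0
```

arm_command(motion=[{"offset": [0, 0, 0], "spin": 0}, {"offset": [0, 0, 0], "spin": 0}, {"offset": [0, 0, 0], "spin": 0}, {"offset": [0, 0, 0], "spin": 0}, {"offset": [0, 0, 0], "spin": 0}], jaw=0.0, newtons=55)

```text
time_s: 24.78
ee_pos: [455.4, -291.6, 102.5]
ee_rot: [179.9, -0.1, 18.1]
force: [-1.4, 0.1, 6.4]
gripper_width: 24.2
gripper_force: 55.0
```

```bash
python3 -c "
from h import *
s=env.state();print(s['ee_pos'],s['ee_rot'],s['force'],s['torque'])"
```

```text
[ 455.41510502 -291.60936397  102.45879674] [ 1.79927455e+02 -6.41234852e-02  1.80513715e+01] [-1.39472308  0.14610231  6.42572183] [0.17313574 0.1746259  0.00161228]
```

arm_command(motion=[{"offset": [0, 0, -0.02], "spin": 0}, {"offset": [0, 0, -0.05], "spin": 0}, {"offset": [0, 0, -0.05], "spin": 0}, {"offset": [0, 0, -0.02], "spin": 0}, {"offset": [0, 0, 0], "spin": 0}])

```text
time_s: 25.4
ee_pos: [455.5, -291.7, 242.7]
ee_rot: [179.8, -0.1, 18.1]
force: [0.1, -0.3, -0.8]
gripper_width: 24.3
gripper_force: 55.0
```

```bash
python3 -c "
from h import *
s=env.state();p=s['ee_pos'];print(p,s['ee_rot'],s['gripper_width'])
im,D=env.grab_frame('scene'); a=proj('scene',[p[0],p[1],p[2]-98.5]).round().astype(int); print(a)
c=im[a[1]-55:a[1]+35,a[0]-60:a[0]+60]; cv2.imwrite('pics/c5.png',cv2.resize(c,None,fx=6.5,fy=6.5,interpolation=2))
P=cloud('scene',D); m=(np.hypot(P[...,0]-p[0],P[...,1]-p[1])<14)&(P[...,2]<p[2]-98.5+15)&(P[...,2]>p[2]-102); print(m.sum(),P[m].round(1)[:30])"
```

```text
[ 455.46487429 -291.71995318  242.73811718] [ 1.79843701e+02 -1.13490921e-01  1.80612592e+01] 24.261663652038465
[437 199]
22 [[ 458.8 -294.5  157.9]
 [ 455.  -288.3  158.1]
 [ 453.6 -291.4  157.5]
 [ 454.9 -299.8  154.1]
 [ 449.9 -296.3  157.1]
 [ 448.1 -298.8  156.8]
 [ 446.2 -301.1  156.6]
 [ 455.8 -290.5  153.9]
 [ 453.9 -292.9  153.7]
 [ 452.  -295.2  153.6]
 [ 448.3 -294.2  155.2]
 [ 445.4 -294.5  156. ]
 [ 442.9 -295.6  156.5]
 [ 454.6 -289.1  151.7]
 [ 453.1 -292.2  151.1]
 [ 451.8 -295.7  150.3]
 [ 449.5 -297.1  150.6]
 [ 458.8 -297.7  144. ]
 [ 455.2 -296.9  145.6]
 [ 454.4 -301.3  144.3]
 [ 451.8 -302.2  144.9]
 [ 446.9 -298.9  147.7]]
```

View pics/c5.png

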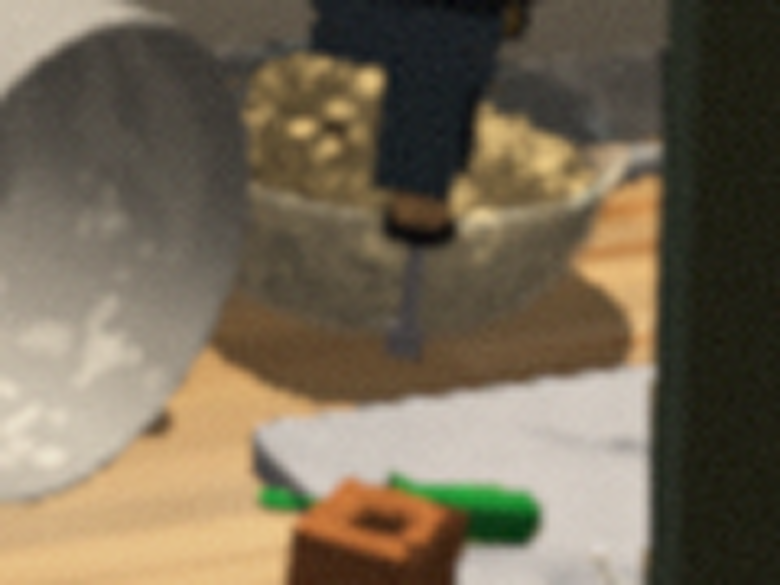

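Crop: the blade at crop (405,345) shows about 5.5 px (~16 mm) wide, so its wide axis lies along tool x. The green look-alike has toppled and lies beyond the stand; it's not part of the job, so I'll leave it and keep clear.

```bash
python3 -c "
from h import *
go((543.2,103.5,200),66.5)
from scipy.optimize import minimize
P=cloud('top',np.load('top0.npz')['D']);H=P[...,2]
for n,c in (('1',(597.5,254)),('2',(570,180)),('3',(542.3,105))):
    q=P[(np.hypot(P[...,0]-c[0],P[...,1]-c[1])<21)&(H>46)&(H<57)][:,:2]
    def cost(v):
        a=v[2]; d=(q-v[:2])@np.array([[np.cos(a),-np.sin(a)],[np.sin(a),np.cos(a)]]); return np.sum(np.clip(np.abs(d)-[14.5,10.5],0,None)**2)
    r=min((minimize(cost,[c[0],c[1],np.radians(a)],method='Nelder-Mead') for a in (55,63,70,78)),key=lambda r:r.fun); print(n,len(q),r.x[:2].round(1),np.degrees(r.x[2]).round(1),r.fun.round(1))
"
```

```text
5 x spin -0.1691
7 x offset [0.0568, -0.0109, 0.0059] total [397.3 -76.2  41.1]
1 95 [596.6 253.9] 65.9 14.4
2 91 [570.1 179.7] 76.3 59.9
3 91 [541.9 104.3] 61.7 38.3
```

arm_command(motion=[{"offset": [0, 0, 0], "spin": -0.169}, {"offset": [0, 0, 0], "spin": -0.169}, {"offset": [0, 0, 0], "spin": -0.169}, {"offset": [0, 0, 0], "spin": -0.169}, {"offset": [0, 0, 0], "spin": -0.169}])

```text
time_s: 26.08
ee_pos: [454.0, -290.8, 239.1]
ee_rot: [-179.7, -0.0, 66.8]
force: [0.5, 0.1, -2.0]
gripper_width: 24.5
gripper_force: 55.0
```

arm_command(motion=[{"offset": [0.05, -0.0095, 0], "spin": 0}, {"offset": [0.06, -0.0115, 0], "spin": 0}, {"offset": [0.06, -0.0115, 0], "spin": 0}, {"offset": [0.06, -0.0115, 0], "spin": 0}, {"offset": [0.06, -0.0115, 0], "spin": 0}])

```text
time_s: 26.7
ee_pos: [519.0, -1.4, 239.3]
ee_rot: [-179.8, 0.1, 66.5]
force: [0.7, -0.1, -1.5]
gripper_width: 24.5
gripper_force: 55.0
```

arm_command(motion=[{"offset": [0.05, -0.0095, 0.02], "spin": 0}, {"offset": [0.04, -0.008, 0.02], "spin": 0}, {"offset": [0.017, -0.0035, 0], "spin": 0}, {"offset": [0, 0, 0], "spin": 0}, {"offset": [0, 0, 0], "spin": 0}])

```text
time_s: 27.32
ee_pos: [543.3, 101.9, 201.8]
ee_rot: [180.0, 0.0, 66.4]
force: [-0.2, -0.1, -1.5]
gripper_width: 24.8
gripper_force: 55.0
```

arm_command(motion=[{"offset": [0, 0, 0], "spin": 0}, {"offset": [0, 0, 0], "spin": 0}])

```text
time_s: 27.58
ee_pos: [543.3, 102.3, 201.9]
ee_rot: [180.0, -0.0, 66.4]
force: [-0.3, 0.6, -1.4]
gripper_width: 24.3
gripper_force: 55.0
```

```bash
python3 -c "
from h import *
s=env.state();print(s['ee_pos'],s['ee_rot'],s['gripper_width'],s['force'])
go((543.2,103.5,165),66.5)"
```

```text
[543.34071684 102.27822435 201.90851588] [ 1.79954468e+02 -1.18437056e-02  6.63996696e+01] 24.284752826587873 [-0.29964959  0.61643431 -1.41091311]
1 x spin -0.0018
1 x offset [0.0011, -0.0006, 0.0369] total [ 1.1 -0.6 36.9]
```

arm_command(motion=[{"offset": [0.001, -0.0005, 0.025], "spin": 0}, {"offset": [0, 0, 0.015], "spin": 0}, {"offset": [0, 0, 0], "spin": 0}, {"offset": [0, 0, 0], "spin": 0}])

```text
time_s: 28.08
ee_pos: [543.7, 104.3, 162.0]
ee_rot: [179.9, -0.0, 66.5]
force: [0.6, 0.3, -1.6]
gripper_width: 24.4
gripper_force: 55.0
```

arm_command(motion=[{"offset": [0, 0, 0], "spin": 0}, {"offset": [0, 0, 0], "spin": 0}])

```text
time_s: 28.32
ee_pos: [543.5, 104.4, 162.0]
ee_rot: [179.9, -0.0, 66.5]
force: [-0.0, 0.8, -1.8]
gripper_width: 24.5
gripper_force: 55.0
```

arm_command(motion=[{"offset": [-0.0007, 0, 0.005], "spin": 0}, {"offset": [0, 0, 0.005], "spin": 0}, {"offset": [0, 0, 0.002], "spin": 0}, {"offset": [0, 0, 0.002], "spin": 0}, {"offset": [0, 0, 0], "spin": 0}])

```text
time_s: 28.95
ee_pos: [542.9, 103.6, 147.2]
ee_rot: [-180.0, 0.0, 66.5]
force: [-0.4, -0.1, -1.3]
gripper_width: 24.3
gripper_force: 55.0
```

arm_command(motion=[{"offset": [0, 0, 0.002], "spin": 0}, {"offset": [0, 0, 0.002], "spin": 0}, {"offset": [0, 0, 0], "spin": 0}])

```text
time_s: 29.32
ee_pos: [542.8, 103.7, 143.2]
ee_rot: [-180.0, 0.0, 66.5]
force: [-0.5, -0.6, -1.1]
gripper_width: 24.5
gripper_force: 55.0
```

arm_command(motion=[{"offset": [0, 0, 0], "spin": 0.08}, {"offset": [0, 0, 0], "spin": 0.08}, {"offset": [0, 0, 0], "spin": 0.08}, {"offset": [0, 0, 0], "spin": 0.08}, {"offset": [0, 0, 0], "spin": 0.08}], newtons=60)

```text
time_s: 29.95
ee_pos: [543.5, 103.1, 143.6]
ee_rot: [179.9, -0.0, 43.4]
force: [1.5, -1.9, -1.2]
gripper_width: 24.7
gripper_force: 60.0
```

arm_command(motion=[{"offset": [0, 0, 0], "spin": 0.08}, {"offset": [0, 0, 0], "spin": 0.08}, {"offset": [0, 0, 0], "spin": 0.08}, {"offset": [0, 0, 0], "spin": 0.08}, {"offset": [0, 0, 0], "spin": 0.08}])

```text
time_s: 30.58
ee_pos: [543.4, 102.8, 143.5]
ee_rot: [179.9, -0.0, 20.5]
force: [0.3, -1.5, -2.0]
gripper_width: 24.3
gripper_force: 60.0
```

```bash
python3 -c "
from h import *
s=env.state();print(s['ee_pos'],s['ee_rot'],s['gripper_width'],s['force'],s['torque'],s['qpos'])"
```

```text
[543.44988823 102.83794857 143.53252241] [ 1.79874378e+02 -2.79153569e-02  2.05366888e+01] 24.277906556230548 [ 0.30045067 -1.54728268 -1.99462617] [-0.55578516 -0.22477971  0.04985749] [ 9.5927498  20.19511743 99.83777227 -0.13641425 59.91592384 79.12441932]
```

arm_command(motion=[{"offset": [0, 0, 0], "spin": 0.08}, {"offset": [0, 0, 0], "spin": 0.08}, {"offset": [0, 0, 0], "spin": 0.08}, {"offset": [0, 0, 0], "spin": 0.08}, {"offset": [0, 0, 0], "spin": 0.08}])

```text
time_s: 31.2
ee_pos: [543.3, 102.6, 143.5]
ee_rot: [179.9, -0.1, -2.4]
force: [0.2, -2.6, -1.5]
gripper_width: 24.6
gripper_force: 60.0
```

arm_command(motion=[{"offset": [0, 0, 0], "spin": 0.07}, {"offset": [0, 0, 0], "spin": 0.07}, {"offset": [0, 0, 0], "spin": 0.05}, {"offset": [0, 0, 0], "spin": 0.05}, {"offset": [0, 0, 0], "spin": 0.05}])

```text
time_s: 31.82
ee_pos: [543.1, 102.6, 143.5]
ee_rot: [179.9, -0.1, -18.9]
force: [0.1, -3.8, -1.2]
gripper_width: 24.6
gripper_force: 60.0
```

```bash
python3 -c "
from h import *
s=env.state();print(s['ee_pos'],s['ee_rot'],s['gripper_width'],s['force'],s['torque'],s['qpos'])"
```

```text
[543.11642875 102.56642855 143.49027109] [ 1.79872381e+02 -6.80858737e-02 -1.89324235e+01] 24.57565323836397 [ 0.11686245 -3.80004415 -1.23683192] [-0.71295159 -0.08382994  0.05395641] [  9.58623813  20.19070531  99.85175543  -0.16708642  59.9587514
 118.6023864 ]
```

arm_command(motion=[{"offset": [0, 0, 0], "spin": 0.04}, {"offset": [0, 0, 0], "spin": 0.04}, {"offset": [0, 0, 0], "spin": 0.04}, {"offset": [0, 0, 0], "spin": 0.03}, {"offset": [0, 0, 0], "spin": 0}])

```text
time_s: 32.45
ee_pos: [542.9, 102.8, 143.5]
ee_rot: [179.9, -0.0, -27.4]
force: [-0.9, -4.8, -0.7]
gripper_width: 24.4
gripper_force: 60.0
```

```bash
python3 -c "
from h import *
s=env.state();print(s['ee_pos'],s['ee_rot'],s['gripper_width'],s['force'],s['torque'],s['qpos'][5])"
```

```text
[542.87383924 102.75247219 143.48592677] [ 1.79892553e+02 -4.82856902e-02 -2.74377131e+01] 24.41031010009653 [-0.8976044  -4.80819916 -0.70424287] [-1.25130038  0.03271308  0.10033849] 127.09626251245264
```

arm_command(motion=[{"offset": [0, 0, 0], "spin": 0.03}, {"offset": [0, 0, 0], "spin": 0.03}, {"offset": [0, 0, 0], "spin": 0.03}, {"offset": [0, 0, 0], "spin": 0}])

```text
time_s: 32.95
ee_pos: [542.8, 102.8, 143.5]
ee_rot: [179.9, -0.0, -32.6]
force: [-0.4, -5.3, -0.3]
gripper_width: 24.4
gripper_force: 60.0
```

```bash
python3 -c "
from h import *
s=env.state();print(s['ee_pos'],s['ee_rot'],s['gripper_width'],s['force'],s['torque'],s['qpos'][5])"
```

```text
[542.77775427 102.78506431 143.47451094] [ 1.79891115e+02 -4.83248358e-02 -3.26285330e+01] 24.390063052004976 [-0.3729445  -5.31807116 -0.25714559] [-1.39974076  0.04823146  0.15951765] 132.29003679691905
```

arm_command(motion=[{"offset": [0, 0, 0], "spin": -0.09}, {"offset": [0, 0, 0], "spin": -0.09}, {"offset": [0, 0, -0.01], "spin": 0}, {"offset": [0, 0, -0.02], "spin": 0}, {"offset": [0, 0, -0.02], "spin": 0}])

```text
time_s: 33.58
ee_pos: [543.0, 105.0, 194.7]
ee_rot: [-179.8, 0.0, -22.5]
force: [0.1, -0.5, -1.0]
gripper_width: 24.6
gripper_force: 60.0
```

arm_command(motion=[{"offset": [0, 0, 0], "spin": -0.17}, {"offset": [0, 0, 0], "spin": -0.17}, {"offset": [0, 0, 0], "spin": -0.17}, {"offset": [0, 0, 0], "spin": -0.17}, {"offset": [0, 0, 0], "spin": -0.17}])

```text
time_s: 34.2
ee_pos: [543.1, 105.0, 194.3]
ee_rot: [-179.9, -0.1, 26.5]
force: [-1.5, -0.4, -1.0]
gripper_width: 24.3
gripper_force: 60.0
```

arm_command(motion=[{"offset": [0, 0, 0], "spin": -0.17}, {"offset": [0, 0, 0], "spin": -0.17}, {"offset": [0, 0, 0], "spin": -0.17}, {"offset": [0, 0, 0], "spin": -0.18}, {"offset": [0, 0, 0], "spin": 0}])

```text
time_s: 34.83
ee_pos: [543.1, 104.7, 194.1]
ee_rot: [180.0, -0.1, 65.7]
force: [0.7, -1.2, -1.3]
gripper_width: 24.3
gripper_force: 60.0
```

```bash
python3 -c "
from h import *
s=env.state();print(s['ee_pos'],s['ee_rot'],s['gripper_width'],s['force'],s['torque'],s['qpos'][5])
go((570.4,178.1,175),66.5)
im,P=top('6')
for r in rects(P,(240,330,220,330),14,63): print(r[0],r[1:],dep(r[1][:2]+B))"
```

```text
[543.12594702 104.68813482 194.1091567 ] [ 1.79998391e+02 -1.30282100e-01  6.56853040e+01] 24.261948961908082 [ 0.74682802 -1.21680816 -1.2665666 ] [-0.03119484 -0.02943374  0.00059135] 33.92473403625377
1 x spin -0.0142
2 x offset [0.0391, -0.0021, 0.0096] total [78.2 -4.3 19.1]
326 (array([595.6, 252.3,  43.2]), np.float64(41.5), array([596.7, 253.5]), array([50. , 46.2]), 52.1) [-0.37979039 77.27603613]
40 (array([566.9, 292. ,  24.8]), np.float64(26.3), array([567.6, 290.7]), array([15.5, 32.2]), 1.7) [-40.9750853 104.6950447]
352 (array([517.6, 236.3,  21.4]), np.float64(20.0), array([516. , 237.1]), array([84.5, 47.5]), 0.7) [-68.13058694  35.44507191]
119 (array([467.9,  88.5,  19.3]), np.float64(18.4), array([468.3,  88.5]), array([22.1, 59.2]), 86.0) [ -64.01066841 -120.43294537]
```

arm_command(motion=[{"offset": [0.025, -0.0014, 0], "spin": -0.014}, {"offset": [0.035, -0.0019, 0], "spin": 0}, {"offset": [0.0187, -0.001, 0.01], "spin": 0}, {"offset": [0, 0, 0.02], "spin": 0}, {"offset": [0, 0, 0], "spin": 0}])

```text
time_s: 35.5
ee_pos: [568.9, 177.3, 161.3]
ee_rot: [-179.8, 0.2, 66.6]
force: [-0.5, 0.3, -0.9]
gripper_width: 24.5
gripper_force: 60.0
```

arm_command(motion=[{"offset": [0, 0, 0], "spin": 0}, {"offset": [0, 0, 0], "spin": 0}, {"offset": [0, 0, 0], "spin": 0}])

```text
time_s: 35.88
ee_pos: [570.7, 177.4, 164.1]
ee_rot: [179.9, -0.0, 66.7]
force: [0.1, -0.2, -1.1]
gripper_width: 24.5
gripper_force: 60.0
```

arm_command(motion=[{"offset": [0.001, -0.0005, 0.005], "spin": 0}, {"offset": [0, 0, 0.005], "spin": 0}, {"offset": [0, 0, 0.003], "spin": 0}, {"offset": [0, 0, 0.002], "spin": 0}, {"offset": [0, 0, 0], "spin": 0}])

```text
time_s: 36.5
ee_pos: [570.3, 178.6, 148.2]
ee_rot: [-180.0, 0.0, 66.7]
force: [0.2, -0.0, -0.3]
gripper_width: 24.3
gripper_force: 60.0
```

arm_command(motion=[{"offset": [0, 0, 0], "spin": 0}, {"offset": [0, 0, 0], "spin": 0}])

```text
time_s: 36.75
ee_pos: [570.5, 178.7, 148.6]
ee_rot: [180.0, -0.0, 66.7]
force: [0.2, 0.1, -0.8]
gripper_width: 24.6
gripper_force: 60.0
```

arm_command(motion=[{"offset": [0, 0, 0.003], "spin": 0}, {"offset": [0, 0, 0.002], "spin": 0}, {"offset": [0, 0, 0], "spin": 0.05}, {"offset": [0, 0, 0], "spin": 0.07}, {"offset": [0, 0, 0], "spin": 0.07}])

```text
time_s: 37.38
ee_pos: [570.3, 178.6, 143.2]
ee_rot: [-180.0, 0.0, 55.7]
force: [0.4, 0.1, -1.2]
gripper_width: 24.2
gripper_force: 60.0
```

arm_command(motion=[{"offset": [0, 0, 0], "spin": 0.08}, {"offset": [0, 0, 0], "spin": 0.08}, {"offset": [0, 0, 0], "spin": 0.08}, {"offset": [0, 0, 0], "spin": 0.08}, {"offset": [0, 0, 0], "spin": 0.08}])

```text
time_s: 38.0
ee_pos: [570.8, 177.9, 143.3]
ee_rot: [179.9, 0.0, 32.8]
force: [1.5, -1.8, -1.0]
gripper_width: 24.3
gripper_force: 60.0
```

arm_command(motion=[{"offset": [0, 0, 0], "spin": 0.08}, {"offset": [0, 0, 0], "spin": 0.08}, {"offset": [0, 0, 0], "spin": 0.08}, {"offset": [0, 0, 0], "spin": 0.08}, {"offset": [0, 0, 0], "spin": 0.08}])

```text
time_s: 38.62
ee_pos: [570.6, 177.8, 143.2]
ee_rot: [179.9, 0.0, 9.9]
force: [0.9, -2.1, -0.8]
gripper_width: 24.4
gripper_force: 60.0
```

arm_command(motion=[{"offset": [0, 0, 0], "spin": 0.08}, {"offset": [0, 0, 0], "spin": 0.08}, {"offset": [0, 0, 0], "spin": 0.08}, {"offset": [0, 0, 0], "spin": 0.08}, {"offset": [0, 0, 0], "spin": 0.06}])

```text
time_s: 39.25
ee_pos: [570.4, 177.7, 143.2]
ee_rot: [179.9, -0.0, -11.9]
force: [0.6, -3.1, -0.5]
gripper_width: 24.5
gripper_force: 60.0
```

```bash
python3 -c "
from h import *
s=env.state();print(s['ee_pos'],s['ee_rot'],s['gripper_width'],s['force'],s['torque'],s['qpos'][5])"
```

```text
[570.4271106  177.66038023 143.22472053] [ 1.79875763e+02 -2.26389612e-02 -1.18716772e+01] 24.50522966649412 [ 0.62917993 -3.0831432  -0.46940576] [-0.52412064 -0.05650204  0.07633226] 118.19592785537247
```

arm_command(motion=[{"offset": [0, 0, 0], "spin": 0.06}, {"offset": [0, 0, 0], "spin": 0.06}, {"offset": [0, 0, 0], "spin": 0.05}, {"offset": [0, 0, 0], "spin": 0.05}, {"offset": [0, 0, 0], "spin": 0.05}])

```text
time_s: 39.88
ee_pos: [570.2, 177.6, 143.2]
ee_rot: [179.9, -0.0, -27.3]
force: [0.2, -2.3, -1.0]
gripper_width: 24.6
gripper_force: 60.0
```

arm_command(motion=[{"offset": [0, 0, 0], "spin": 0.03}, {"offset": [0, 0, 0], "spin": 0.03}, {"offset": [0, 0, 0], "spin": 0.02}, {"offset": [0, 0, 0], "spin": 0}])

```text
time_s: 40.38
ee_pos: [570.0, 177.9, 143.2]
ee_rot: [179.9, -0.0, -31.8]
force: [-1.0, -5.9, -0.4]
gripper_width: 24.6
gripper_force: 60.0
```

```bash
python3 -c "
from h import *
s=env.state();print(s['ee_pos'],s['ee_rot'],s['gripper_width'],s['force'],s['torque'],s['qpos'][5])"
```

```text
[570.00533119 177.93912848 143.21697024] [ 1.79891261e+02 -1.01018524e-03 -3.18258860e+01] 24.56205580910589 [-1.01574404 -5.93759031 -0.44878896] [-1.330433    0.20398891  0.16837798] 138.1372475398279
```

Both at the stop (torque 0.17). Back off, lift, swing clear and check.

arm_command(motion=[{"offset": [0, 0, 0], "spin": -0.09}, {"offset": [0, 0, 0], "spin": -0.08}, {"offset": [0, 0, -0.01], "spin": 0}, {"offset": [0, 0, -0.03], "spin": 0}, {"offset": [0, 0, -0.05], "spin": 0}])

```text
time_s: 41.0
ee_pos: [569.8, 180.0, 233.7]
ee_rot: [-179.9, 0.2, -22.2]
force: [0.4, 0.4, -0.6]
gripper_width: 24.0
gripper_force: 60.0
```

arm_command(motion=[{"offset": [-0.05, 0, 0], "spin": -0.17}, {"offset": [-0.03, 0.05, 0], "spin": -0.17}, {"offset": [0, 0.06, 0], "spin": -0.17}, {"offset": [0, 0.06, 0], "spin": -0.17}, {"offset": [0, 0.05, 0], "spin": 0}])

```text
time_s: 41.62
ee_pos: [502.7, -7.1, 235.1]
ee_rot: [-179.9, -0.3, 15.8]
force: [1.7, -0.1, -0.7]
gripper_width: 24.0
gripper_force: 60.0
```

```bash
python3 -c "
from h import *
s=env.state();print(s['ee_pos'],s['ee_rot'],s['gripper_width'],s['force'],s['torque'])
im,P=top('7')
for r in rects(P,(240,330,220,330),56,63): print(r[0],r[1:],dep(r[1][:2]+B))
for r in rects(P,(240,330,220,330),45,56): print('b',r[0],r[1:],dep(r[1][:2]+B))
im2,_=env.grab_frame('scene')
cv2.imwrite('pics/c7.png',np.vstack([cv2.resize(im[200:330,210:400],(556,380),interpolation=2),cv2.resize(im2[190:280,380:520],(556,215),interpolation=2)]))"
```

```text
[502.68965212  -7.0948201  235.07329088] [-179.91480845   -0.27775276   15.83783448] 24.01839663930051 [ 1.68365856 -0.0868113  -0.67341774] [ 0.01007497 -0.04245035 -0.0427266 ]
437 (array([598.8,  90.3,  59.8]), np.float64(59.9), array([608. , 105.1]), array([131.2,  42.9]), 72.7) [ 58.29818174 -73.75752169]
57 (array([513.4, 202.1,  59.7]), np.float64(59.7), array([512.7, 202.5]), array([14. , 27.1]), 71.6) [-60.32162125   1.88467778]
49 (array([485.4, 127.4,  60.5]), np.float64(60.9), array([485.8, 127.2]), array([14.2, 27.4]), 75.3) [-60.94488112 -77.8881343 ]
b 94 (array([596.3, 254.3,  51.2]), np.float64(51.4), array([596.6, 255.5]), array([33. , 23.1]), 62.6) [-0.4097438  79.39478642]
b 92 (array([569.8, 179.5,  50.8]), np.float64(51.2), array([571.1, 179.3]), array([21.5, 31.4]), 83.3) [0.41000367 0.04355445]
b 92 (array([542.5, 104.2,  50.8]), np.float64(50.7), array([542.2, 104.3]), array([21.2, 28.3]), 88.7) [  0.65030559 -80.05215239]
```

View pics/c7.png

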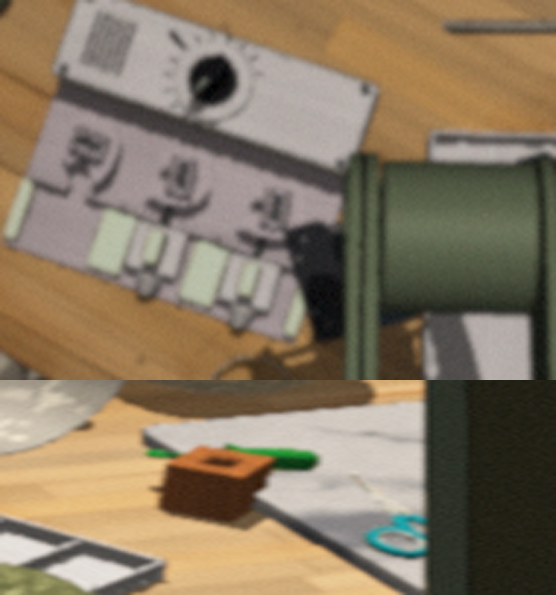

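```bash
cat > camang.py <<'E'
from h import *
G=[];Q={k:[] for k in (80,0,-80)}
for i in range(5):
    im,D=env.grab_frame('top'); G.append(im.astype(float)); P=cloud('top',D); H=P[...,2]
    a=np.radians(YAW); R=np.array([[np.cos(a),-np.sin(a)],[np.sin(a),np.cos(a)]])
    for y in Q:
        q=(P[...,:2]+B-O)@R-[0,y]; m=(np.hypot(q[...,0],q[...,1])<20)&(H>46)&(H<57); Q[y].append(q[m])
for y in Q:
    q=np.vstack(Q[y]); res=[]
    for deg in range(0,181,5):
        t=np.radians(deg); u=q@np.array([[np.cos(t),-np.sin(t)],[np.sin(t),np.cos(t)]]); u=u-np.median(u,0)
        res.append(np.sum(np.clip(np.abs(u)-[14.5,10.5],0,None)**2))
    # second-moment axis
    w,v=np.linalg.eigh(np.cov(q.T)); ang=np.degrees(np.arctan2(v[1,1],v[0,1]))%180
    print(y,len(q),q.mean(0).round(1),'long axis rel dep x: box',np.argmin(res)*5,'pca',ang.round(1),'-> cam deg',round((90-ang)%180,1))
g=np.mean(G,0).astype(np.uint8); cv2.imwrite('pics/cams.png',cv2.resize(g[225:300,225:330],(770,550),interpolation=2))
E
python3 camang.py
```

```text
80 480 [-0.3 -0.5] long axis rel dep x: box 85 pca 87.2 -> cam deg 2.8
0 449 [ 0.1 -0.2] long axis rel dep x: box 10 pca 8.0 -> cam deg 82.0
-80 445 [0.4 0.3] long axis rel dep x: box 15 pca 12.7 -> cam deg 77.3
```

View pics/cams.png

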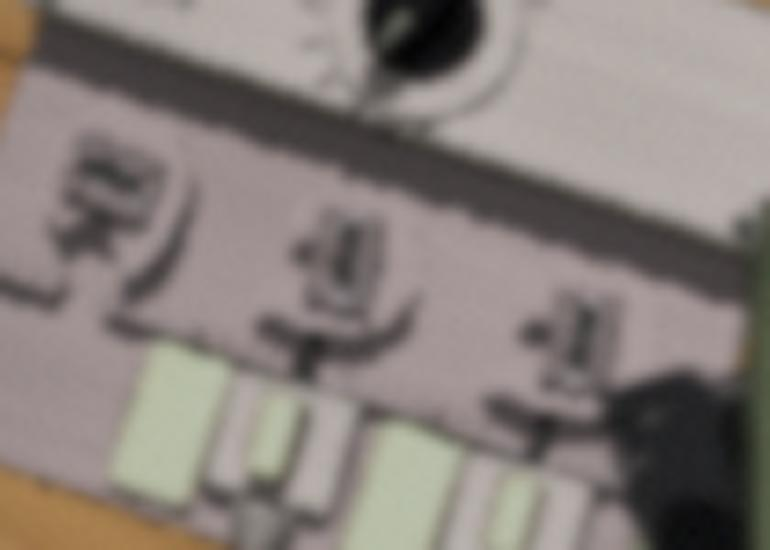

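Both blocks are flush (pixels about (267,285) and (297,297)), but the cams read roughly 82° and 77°, too near the 77° limit. I'll redo both turns, centred on the loaded positions and with more overshoot.

```bash
python3 -c "
from h import *
go((542.8,102.9,185),-8)"
```

```text
3 x spin 0.1393
3 x offset [0.0084, -0.0376, 0.0163] total [  25.2 -112.9   48.8]
```

arm_command(motion=[{"offset": [0, 0, 0], "spin": 0.139}, {"offset": [0, 0, 0], "spin": 0.139}, {"offset": [0, 0, 0], "spin": 0.139}, {"offset": [0.0084, -0.0376, 0.016], "spin": 0}, {"offset": [0.0084, -0.0376, 0.016], "spin": 0}])

```text
time_s: 42.6
ee_pos: [529.4, 67.6, 201.6]
ee_rot: [-179.9, -0.1, -8.0]
force: [0.2, -0.1, -0.9]
gripper_width: 24.5
gripper_force: 60.0
```

arm_command(motion=[{"offset": [0.005, -0.022, 0.016], "spin": 0}, {"offset": [0.0034, -0.0156, 0.01], "spin": 0}, {"offset": [0, 0, 0.01], "spin": 0}, {"offset": [0, 0, 0], "spin": 0}, {"offset": [0, 0, 0], "spin": 0}])

```text
time_s: 43.22
ee_pos: [542.8, 100.6, 165.9]
ee_rot: [180.0, -0.0, -8.1]
force: [0.4, 0.7, -1.4]
gripper_width: 24.3
gripper_force: 60.0
```

arm_command(motion=[{"offset": [0, 0, 0], "spin": 0}, {"offset": [0, 0, 0], "spin": 0}, {"offset": [0, 0, 0], "spin": 0}])

```text
time_s: 43.6
ee_pos: [542.8, 101.3, 165.6]
ee_rot: [-180.0, -0.0, -8.0]
force: [-0.0, 0.5, -1.8]
gripper_width: 24.3
gripper_force: 60.0
```

```bash
python3 -c "
from h import *
s=env.state();print(s['ee_pos'],s['ee_rot'])
go((542.8,102.9,155),-8)"
```

```text
[542.75064205 101.28192277 165.64560756] [-1.79999886e+02 -2.23144003e-02 -8.00190432e+00]
1 x spin -0.0
1 x offset [-0.0002, -0.0016, 0.0106] total [-0.2 -1.6 10.6]
```

arm_command(motion=[{"offset": [0, -0.0015, 0.005], "spin": 0}, {"offset": [0, 0, 0.005], "spin": 0}, {"offset": [0, 0, 0.003], "spin": 0}, {"offset": [0, 0, 0.003], "spin": 0}, {"offset": [0, 0, 0], "spin": 0}])

```text
time_s: 44.22
ee_pos: [542.8, 102.9, 149.1]
ee_rot: [180.0, 0.0, -8.0]
force: [0.5, 0.6, -0.8]
gripper_width: 24.5
gripper_force: 60.0
```

arm_command(motion=[{"offset": [0, 0, 0.002], "spin": 0}, {"offset": [0, 0, 0.002], "spin": 0}, {"offset": [0, 0, 0.002], "spin": 0}, {"offset": [0, 0, 0], "spin": 0}])

```text
time_s: 44.72
ee_pos: [542.8, 102.9, 143.2]
ee_rot: [180.0, 0.0, -8.0]
force: [0.1, -0.0, -1.1]
gripper_width: 24.2
gripper_force: 60.0
```

arm_command(motion=[{"offset": [0, 0, 0], "spin": 0.06}, {"offset": [0, 0, 0], "spin": 0.06}, {"offset": [0, 0, 0], "spin": 0.06}, {"offset": [0, 0, 0], "spin": 0.06}, {"offset": [0, 0, 0], "spin": 0.05}])

```text
time_s: 45.35
ee_pos: [542.6, 102.5, 143.4]
ee_rot: [179.9, 0.0, -24.7]
force: [-0.8, -1.3, -1.1]
gripper_width: 24.4
gripper_force: 60.0
```

```bash
python3 -c "
from h import *
s=env.state();print(s['ee_pos'],s['ee_rot'],s['force'],s['torque'],s['qpos'][5])"
```

```text
[542.59210534 102.46097298 143.40866817] [ 1.79919689e+02  1.40429855e-02 -2.46785121e+01] [-0.82461063 -1.32894558 -1.13433128] [-0.28897145  0.18040642  0.0362254 ] 124.24665586046505
```

arm_command(motion=[{"offset": [0, 0, 0], "spin": 0.05}, {"offset": [0, 0, 0], "spin": 0.05}, {"offset": [0, 0, 0], "spin": 0.04}, {"offset": [0, 0, 0], "spin": 0.03}, {"offset": [0, 0, 0], "spin": 0}])

```text
time_s: 45.98
ee_pos: [542.3, 102.4, 143.4]
ee_rot: [179.9, 0.0, -34.3]
force: [-0.9, -1.9, 0.3]
gripper_width: 24.2
gripper_force: 60.0
```

```bash
python3 -c "
from h import *
s=env.state();print(s['ee_pos'],s['ee_rot'],s['force'],s['torque'],s['qpos'][5])"
```

```text
[542.31247795 102.37005434 143.40731332] [ 1.79893387e+02  2.11496540e-02 -3.43041899e+01] [-0.94988963 -1.94881931  0.26567303] [-0.73125084  0.56281848  0.19611181] 133.87214029336954
```

arm_command(motion=[{"offset": [0, 0, 0], "spin": -0.07}, {"offset": [0, 0, 0], "spin": -0.06}, {"offset": [0, 0, -0.01], "spin": 0}, {"offset": [0, 0, -0.03], "spin": 0}, {"offset": [0, 0, -0.05], "spin": 0}])

```text
time_s: 46.6
ee_pos: [542.6, 103.5, 233.7]
ee_rot: [180.0, 0.1, -27.0]
force: [0.1, 0.6, -1.9]
gripper_width: 24.4
gripper_force: 60.0
```

arm_command(motion=[{"offset": [-0.05, 0, 0], "spin": -0.17}, {"offset": [-0.03, 0.05, 0], "spin": -0.17}, {"offset": [0, 0.06, 0], "spin": 0}, {"offset": [0, 0.05, 0], "spin": 0}, {"offset": [0, 0, 0], "spin": 0}])

```text
time_s: 47.22
ee_pos: [441.0, -24.4, 234.5]
ee_rot: [-180.0, -0.2, -7.8]
force: [-0.3, 0.3, -1.5]
gripper_width: 24.3
gripper_force: 60.0
```

```bash
sed -i 's/range(5)/range(10)/' camang.py; python3 camang.py; python3 -c "
from h import *
s=env.state();print(s['ee_pos'],s['ee_rot'])"
```

```text
80 902 [-0.3 -0.6] long axis rel dep x: box 85 pca 85.1 -> cam deg 4.9
0 907 [ 0. -0.] long axis rel dep x: box 10 pca 10.5 -> cam deg 79.5
-80 901 [ 0.3 -0.1] long axis rel dep x: box 5 pca 12.4 -> cam deg 77.6
[440.84864301 -21.79877809 233.39391086] [-1.79998297e+02  2.74699572e-03 -7.34590014e+00]
```

View pics/cams.png

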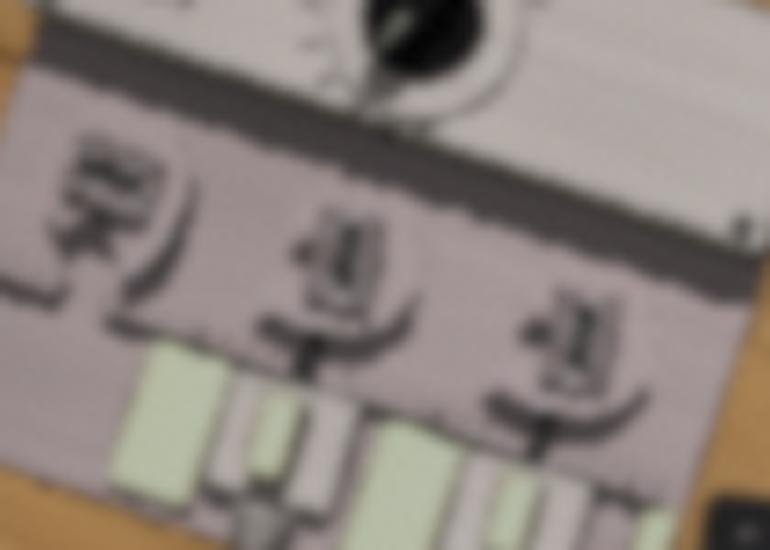

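```bash
python3 -c "
from h import *
go((542.7,103,170),-25)"
```

```text
2 x spin 0.1541
3 x offset [0.0132, -0.0521, 0.0211] total [  39.6 -156.2   63.4]
```

arm_command(motion=[{"offset": [0, 0, 0], "spin": 0.154}, {"offset": [0, 0, 0], "spin": 0.154}, {"offset": [0.012, -0.045, 0.011], "spin": 0}, {"offset": [0.013, -0.051, 0.02], "spin": 0}, {"offset": [0.01, -0.04, 0.02], "spin": 0}])

```text
time_s: 48.35
ee_pos: [531.4, 87.8, 181.9]
ee_rot: [-180.0, -0.1, -25.0]
force: [1.3, 0.7, -0.4]
gripper_width: 24.2
gripper_force: 60.0
```

arm_command(motion=[{"offset": [0.0046, -0.0202, 0.01], "spin": 0}, {"offset": [0, 0, 0], "spin": 0}, {"offset": [0, 0, 0], "spin": 0}, {"offset": [0, 0, 0], "spin": 0}, {"offset": [0, 0, 0], "spin": 0}])

```text
time_s: 48.98
ee_pos: [542.6, 101.6, 173.2]
ee_rot: [-180.0, -0.1, -25.1]
force: [0.6, -0.9, -1.0]
gripper_width: 24.5
gripper_force: 60.0
```

arm_command(motion=[{"offset": [0, 0, 0], "spin": 0}, {"offset": [0, 0, 0], "spin": 0}])

```text
time_s: 49.22
ee_pos: [542.7, 102.1, 172.6]
ee_rot: [-180.0, -0.0, -25.1]
force: [-0.5, 0.3, -1.5]
gripper_width: 24.2
gripper_force: 60.0
```

```bash
python3 -c "
from h import *
s=env.state();print(s['ee_pos'],s['ee_rot'])
go((542.7,103,155),-25)"
```

```text
[542.68641591 102.08560849 172.58679514] [-1.79998349e+02 -1.35254306e-02 -2.50763953e+01]
1 x spin -0.0013
1 x offset [-0.0004, -0.0008, 0.0176] total [-0.4 -0.8 17.6]
```

arm_command(motion=[{"offset": [0, -0.0004, 0.01], "spin": 0}, {"offset": [0, 0, 0.008], "spin": 0}, {"offset": [0, 0, 0.003], "spin": 0}, {"offset": [0, 0, 0.002], "spin": 0}, {"offset": [0, 0, 0.002], "spin": 0}])

```text
time_s: 49.85
ee_pos: [543.0, 102.7, 147.4]
ee_rot: [-180.0, -0.0, -25.1]
force: [1.0, -0.2, -0.9]
gripper_width: 24.4
gripper_force: 60.0
```

arm_command(motion=[{"offset": [0, 0, 0.002], "spin": 0}, {"offset": [0, 0, 0.002], "spin": 0}, {"offset": [0, 0, 0], "spin": 0}])

```text
time_s: 50.22
ee_pos: [542.8, 102.4, 143.3]
ee_rot: [180.0, -0.0, -25.1]
force: [-0.3, -0.6, -1.2]
gripper_width: 24.3
gripper_force: 60.0
```

```bash
python3 -c "
from h import *
s=env.state();print(s['ee_pos'],s['ee_rot'],s['force'],s['torque'])"
```

```text
[542.82891204 102.38086589 143.26437411] [ 1.79966314e+02 -5.27275536e-03 -2.50551580e+01] [-0.33452277 -0.63808212 -1.23926255] [-0.26851768  0.02727039 -0.03681418]
```

arm_command(motion=[{"offset": [0, 0, 0], "spin": 0.06}, {"offset": [0, 0, 0], "spin": 0.06}, {"offset": [0, 0, 0], "spin": 0.06}, {"offset": [0, 0, 0], "spin": 0.06}, {"offset": [0, 0, 0], "spin": 0.02}])

```text
time_s: 50.85
ee_pos: [542.6, 102.3, 143.2]
ee_rot: [179.9, 0.0, -40.0]
force: [-0.6, -1.4, -1.6]
gripper_width: 24.6
gripper_force: 60.0
```

```bash
python3 -c "
from h import *
s=env.state();print(s['ee_pos'],s['ee_rot'],s['force'],s['torque'],s['qpos'][5])"
```

```text
[542.62317837 102.29112616 143.2411566 ] [ 1.79935115e+02  3.13869623e-03 -3.99617511e+01] [-0.55773802 -1.35557283 -1.62579594] [-0.39328632  0.18249268  0.09846054] 139.4902645425873
```

arm_command(motion=[{"offset": [0, 0, 0], "spin": -0.08}, {"offset": [0, 0, 0], "spin": -0.08}, {"offset": [0, 0, -0.01], "spin": 0}, {"offset": [0, 0, -0.02], "spin": 0}, {"offset": [0, 0, -0.01], "spin": -0.1}])

```text
time_s: 51.48
ee_pos: [543.7, 103.1, 185.3]
ee_rot: [-179.9, -0.1, -25.0]
force: [-0.3, -0.5, -1.2]
gripper_width: 24.2
gripper_force: 60.0
```

```bash
python3 -c "
from h import *
s=env.state();print(s['ee_pos'],s['ee_rot'],s['force'],s['torque'],s['qpos'][5])
go((570.2,178.1,175),-25)"
```

```text
[543.711491   103.06956854 185.32850662] [-1.79877826e+02 -1.17766113e-01 -2.49888781e+01] [-0.30169315 -0.52124596 -1.22695524] [ 0.10374349 -0.01709092 -0.00965361] 124.49672368486229
1 x spin 0.0002
2 x offset [-0.0039, -0.0396, 0.0052] total [ -7.7 -79.2  10.3]
```

arm_command(motion=[{"offset": [-0.0038, -0.039, 0.005], "spin": 0}, {"offset": [-0.0038, -0.039, 0.005], "spin": 0}, {"offset": [0, 0, 0], "spin": 0}, {"offset": [0, 0, 0], "spin": 0}, {"offset": [0, 0, 0], "spin": 0}])

```text
time_s: 52.1
ee_pos: [568.9, 175.8, 173.9]
ee_rot: [-180.0, -0.0, -25.1]
force: [1.1, 0.5, -1.4]
gripper_width: 24.5
gripper_force: 60.0
```

arm_command(motion=[{"offset": [0, 0, 0], "spin": 0}, {"offset": [0, 0, 0], "spin": 0}, {"offset": [0, 0, 0], "spin": 0}])

```text
time_s: 52.48
ee_pos: [569.1, 176.3, 173.5]
ee_rot: [-180.0, -0.0, -25.1]
force: [0.3, -0.2, 0.3]
gripper_width: 24.5
gripper_force: 60.0
```

```bash
python3 -c "
from h import *
s=env.state();print(s['ee_pos'],s['ee_rot'])
go((570.2,178.1,155),-25)
exec(open('camang.py').read().replace('range(10)','range(4)'))"
```

```text
[569.06519048 176.27111906 173.51062861] [-1.79999495e+02 -7.18530082e-03 -2.50847598e+01]
1 x spin -0.0015
1 x offset [0.0003, -0.0021, 0.0185] total [ 0.3 -2.1 18.5]
80 0 [nan nan] long axis rel dep x: box 0 pca nan -> cam deg nan
0 0 [nan nan] long axis rel dep x: box 0 pca nan -> cam deg nan
-80 196 [-0.5 -6.2] long axis rel dep x: box 165 pca 177.2 -> cam deg 92.8
  return _methods._mean(a, axis=axis, dtype=dtype,
  ret = um.true_divide(
  avg = a.mean(axis, **keepdims_kw)
<string>:14: RuntimeWarning: Degrees of freedom <= 0 for slice
  c *= np.true_divide(1, fact)
  c *= np.true_divide(1, fact)
<string>:15: RuntimeWarning: Mean of empty slice.
```

Occluded for now. Insert in cam 2 at the same angle and repeat the turn.

arm_command(motion=[{"offset": [0.0003, -0.0018, 0.01], "spin": 0}, {"offset": [0, 0, 0.009], "spin": 0}, {"offset": [0, 0, 0.003], "spin": 0}, {"offset": [0, 0, 0.002], "spin": 0}, {"offset": [0, 0, 0.002], "spin": 0}])

```text
time_s: 53.3
ee_pos: [570.3, 178.0, 147.4]
ee_rot: [-180.0, -0.0, -25.1]
force: [-0.1, 0.3, -1.4]
gripper_width: 24.7
gripper_force: 60.0
```

arm_command(motion=[{"offset": [0, 0, 0.002], "spin": 0}, {"offset": [0, 0, 0.002], "spin": 0}, {"offset": [0, 0, 0], "spin": 0}])

```text
time_s: 53.68
ee_pos: [570.0, 177.6, 143.1]
ee_rot: [179.9, -0.0, -25.1]
force: [0.2, -0.7, -0.7]
gripper_width: 24.5
gripper_force: 60.0
```

```bash
python3 -c "
from h import *
s=env.state();print(s['ee_pos'],s['ee_rot'],s['force'],s['torque'])"
```

```text
[570.00404569 177.5934816  143.14051169] [ 1.79946229e+02 -7.65967218e-03 -2.50538037e+01] [ 0.1744024  -0.74576065 -0.71075421] [-0.35361602 -0.00864286 -0.00072203]
```

arm_command(motion=[{"offset": [0, 0, 0], "spin": 0.05}, {"offset": [0, 0, 0], "spin": 0.05}, {"offset": [0, 0, 0], "spin": 0.05}, {"offset": [0, 0, 0], "spin": 0.05}, {"offset": [0, 0, 0], "spin": 0}])

```text
time_s: 54.3
ee_pos: [569.9, 177.6, 143.2]
ee_rot: [179.9, -0.0, -36.5]
force: [-0.9, -2.6, -0.7]
gripper_width: 24.3
gripper_force: 60.0
```

```bash
python3 -c "
from h import *
s=env.state();print(s['ee_pos'],s['ee_rot'],s['force'],s['torque'],s['qpos'][5])"
```

```text
[569.89738774 177.6011683  143.19056228] [ 1.79936051e+02 -3.25119188e-03 -3.64787068e+01] [-0.94248414 -2.58556145 -0.66161331] [-0.44147844  0.15793305  0.06663534] 142.72779427624428
```

arm_command(motion=[{"offset": [0, 0, 0], "spin": -0.08}, {"offset": [0, 0, 0], "spin": -0.05}, {"offset": [0, 0, -0.01], "spin": 0}, {"offset": [0, 0, -0.03], "spin": 0}, {"offset": [0, 0, -0.05], "spin": -0.1}])

```text
time_s: 54.92
ee_pos: [569.2, 178.1, 233.3]
ee_rot: [179.9, 0.2, -23.2]
force: [0.0, 0.4, -0.9]
gripper_width: 24.4
gripper_force: 60.0
```

```bash
python3 -c "
from h import *
s=env.state();print(s['ee_pos'],s['ee_rot'],s['force'],s['torque'])
go((420,-120,240),18)"
```

```text
[569.15821083 178.12990787 233.30435555] [179.90211123   0.18710077 -23.21544762] [ 0.02174297  0.37292982 -0.87247933] [ 0.10346697 -0.06455315 -0.00217038]
4 x spin -0.1798
6 x offset [-0.039, 0.0396, -0.0011] total [-234.   237.4   -6.7]
```

arm_command(motion=[{"offset": [-0.04, 0.01, 0], "spin": 0}, {"offset": [-0.05, 0.04, 0], "spin": 0}, {"offset": [-0.04, 0.05, 0], "spin": 0}, {"offset": [-0.02, 0.058, 0], "spin": 0}, {"offset": [0, 0.06, 0], "spin": 0}])

```text
time_s: 55.55
ee_pos: [347.0, 38.1, 234.2]
ee_rot: [-179.9, -0.1, -23.2]
force: [0.9, -0.9, -0.1]
gripper_width: 24.7
gripper_force: 60.0
```

```bash
python3 camang.py; python3 -c "
from h import *
s=env.state();print(s['ee_pos'],s['ee_rot'])
go((455.4,-291.6,240),18.1)"
```

```text
80 939 [-0.2 -0.4] long axis rel dep x: box 85 pca 85.2 -> cam deg 4.8
0 941 [ 0.2 -0.1] long axis rel dep x: box 0 pca 178.4 -> cam deg 91.6
-80 918 [ 0.2 -0.1] long axis rel dep x: box 180 pca 7.6 -> cam deg 82.4
[349.32572844  39.28276143 233.33778308] [ 1.79999650e+02  2.26613891e-02 -2.32453129e+01]
4 x spin -0.1804
6 x offset [-0.0003, 0.0579, -0.0011] total [ -2.  347.5  -6.7]
```

View pics/cams.png

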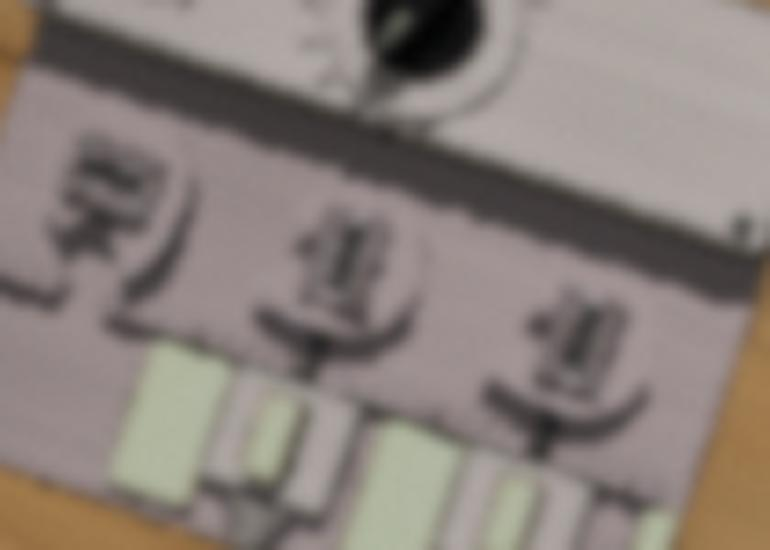

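arm_command(motion=[{"offset": [0, 0, 0], "spin": -0.18}, {"offset": [0, 0, 0], "spin": -0.18}, {"offset": [0, 0, 0], "spin": -0.18}, {"offset": [0, 0, 0], "spin": -0.181}, {"offset": [0, 0.03, -0.005], "spin": 0}])

```text
time_s: 56.68
ee_pos: [358.0, 11.1, 238.1]
ee_rot: [-179.9, 0.1, 18.3]
force: [0.6, -0.1, -2.0]
gripper_width: 24.2
gripper_force: 60.0
```

arm_command(motion=[{"offset": [-0.0004, 0.06, 0], "spin": 0}, {"offset": [-0.0004, 0.06, 0], "spin": 0}, {"offset": [-0.0004, 0.06, 0], "spin": 0}, {"offset": [-0.0004, 0.06, 0], "spin": 0}, {"offset": [-0.0004, 0.045, 0], "spin": 0}])

```text
time_s: 57.3
ee_pos: [445.3, -263.8, 237.8]
ee_rot: [-180.0, 0.0, 18.0]
force: [-0.2, -0.5, -1.4]
gripper_width: 24.7
gripper_force: 60.0
```

arm_command(motion=[{"offset": [0, 0.0325, 0], "spin": 0}, {"offset": [0, 0, 0], "spin": 0}, {"offset": [0, 0, 0], "spin": 0}, {"offset": [0, 0, 0], "spin": 0}, {"offset": [0, 0, 0], "spin": 0}])

```text
time_s: 57.92
ee_pos: [454.1, -291.9, 238.7]
ee_rot: [180.0, -0.0, 18.0]
force: [0.5, 0.5, -1.6]
gripper_width: 24.5
gripper_force: 60.0
```

```bash
python3 -c "
from h import *
s=env.state();p=s['ee_pos'];print(p,s['ee_rot'],s['gripper_width'])
go((455.4,-291.6,180),18.1)
im,D=env.grab_frame('scene'); a=proj('scene',[p[0],p[1],p[2]-98.5]).round().astype(int); print(a)
c=im[a[1]-45:a[1]+45,a[0]-60:a[0]+60]; cv2.imwrite('pics/c9.png',cv2.resize(c,None,fx=6.5,fy=6.5,interpolation=2))"
```

```text
[ 454.11553295 -291.9082421   238.73343739] [ 1.79986381e+02 -1.26934040e-02  1.80316632e+01] 24.489346415526928
1 x spin -0.0012
1 x offset [0.0013, 0.0001, 0.0587] total [ 1.3  0.1 58.7]
[437 200]
```

View pics/c9.png

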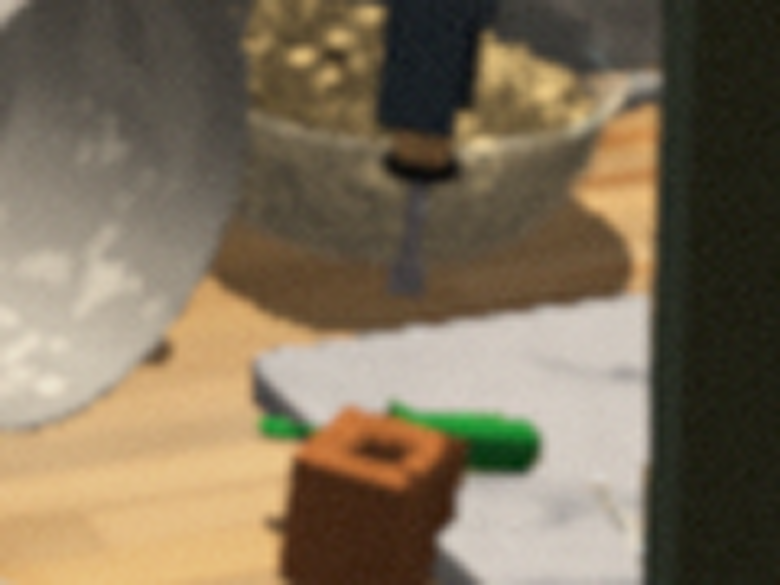

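arm_command(motion=[{"offset": [0.001, 0, 0.03], "spin": 0}, {"offset": [0, 0, 0.03], "spin": 0}, {"offset": [0, 0, 0], "spin": 0}, {"offset": [0, 0, 0], "spin": 0}, {"offset": [0, 0, 0.01], "spin": 0}])

```text
time_s: 58.6
ee_pos: [456.4, -293.3, 170.3]
ee_rot: [179.8, -0.2, 18.0]
force: [1.2, 0.5, -1.2]
gripper_width: 24.4
gripper_force: 60.0
```

arm_command(motion=[{"offset": [0, 0, 0.005], "spin": 0}, {"offset": [0, 0, 0.005], "spin": 0}, {"offset": [0, 0, 0.005], "spin": 0}, {"offset": [0, 0, 0], "spin": 0}])

```text
time_s: 59.1
ee_pos: [454.8, -292.3, 153.0]
ee_rot: [-180.0, 0.0, 18.0]
force: [0.3, -0.3, -1.0]
gripper_width: 24.4
gripper_force: 60.0
```

Tip is 9 mm into the hole without force; continue down.

arm_command(motion=[{"offset": [0, 0, 0.012], "spin": 0}, {"offset": [0, 0, 0.015], "spin": 0}, {"offset": [0, 0, 0.012], "spin": 0}, {"offset": [0, 0, 0.004], "spin": 0}, {"offset": [0, 0, 0], "spin": 0}])

```text
time_s: 59.72
ee_pos: [455.0, -292.4, 110.1]
ee_rot: [-180.0, 0.0, 18.0]
force: [-0.4, 0.5, -0.5]
gripper_width: 24.2
gripper_force: 60.0
```

arm_command(motion=[{"offset": [0, 0, 0.002], "spin": 0}, {"offset": [0, 0, 0.002], "spin": 0}, {"offset": [0, 0, 0.002], "spin": 0}, {"offset": [0, 0, 0], "spin": 0}])

```text
time_s: 60.22
ee_pos: [455.0, -292.4, 104.3]
ee_rot: [-180.0, 0.0, 18.0]
force: [-0.2, -0.2, -1.9]
gripper_width: 24.8
gripper_force: 60.0
```

arm_command(motion=[{"offset": [0, 0, 0.0015], "spin": 0}, {"offset": [0, 0, 0], "spin": 0}])

```text
time_s: 60.48
ee_pos: [455.0, -292.4, 102.9]
ee_rot: [-180.0, 0.0, 18.0]
force: [-0.8, 0.4, -0.1]
gripper_width: 24.3
gripper_force: 60.0
```

arm_command(motion=[{"offset": [0, 0, 0], "spin": 0}, {"offset": [0, 0, 0], "spin": 0}, {"offset": [0, 0, 0], "spin": 0}, {"offset": [0, 0, -0.03], "spin": 0}, {"offset": [0, 0, -0.05], "spin": 0}], jaw=0.045)

```text
time_s: 61.1
ee_pos: [454.1, -291.8, 182.3]
ee_rot: [-179.8, 0.2, 18.0]
force: [0.8, -0.6, -0.7]
gripper_width: 44.7
gripper_force: 0.0
```

arm_command(motion=[{"offset": [0, 0, -0.04], "spin": 0}, {"offset": [-0.02, -0.055, 0], "spin": 0}, {"offset": [-0.02, -0.055, 0], "spin": 0}, {"offset": [-0.02, -0.055, 0], "spin": 0}, {"offset": [0, 0, 0], "spin": 0}])

```text
time_s: 61.72
ee_pos: [344.3, -151.6, 223.0]
ee_rot: [-180.0, 0.0, 18.1]
force: [0.3, -1.4, 0.4]
gripper_width: 45.1
gripper_force: 0.0
```

```bash
python3 -c "
from h import *
s=env.state();print(s['ee_pos'],s['ee_rot'],s['gripper_width'])
im,P=top('10')
for r in rects(P,(280,330,450,500),126,150): print('handle',*r)
for r in rects(P,(280,330,450,500),56,68): print('stand',*r)
for r in rects(P,(205,245,260,300),98,115,5): print('dialtop',*r)
go((644.6,150.9,200),138.8)
cv2.imwrite('pics/c10.png',np.hstack([cv2.resize(im[265:340,440:520],(400,375),interpolation=2),cv2.resize(im[200:260,250:314],(400,375),interpolation=2)]))"
```

```text
[ 344.32472415 -151.59054455  223.00100421] [-1.79951389e+02  3.18122600e-02  1.80949434e+01] 45.05006496877088
handle 122 [ 452.8 -290.   133. ] 133.1 [ 452.9 -291. ] [24.2 24.4] 19.4
stand 456 [ 453.4 -285.3   63.3] 63.4 [ 453.1 -290.3] [60.  62.2] 8.1
dialtop 102 [643.3 152.3 104.1] 103.9 [643.9 152.3] [14.5 37.2] 46.5
12 x spin -0.1756
8 x offset [-0.003, 0.0532, 0.0029] total [-24.  425.2  23.5]
```

View pics/c10.png

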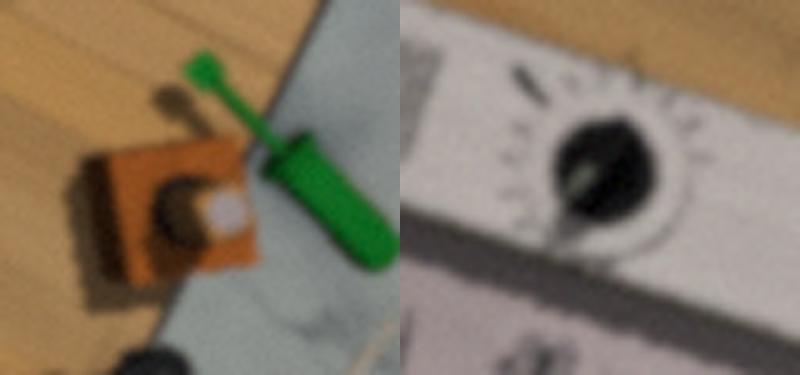

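arm_command(motion=[{"offset": [0, 0, 0], "spin": -0.1744}, {"offset": [0, 0, 0], "spin": -0.1744}, {"offset": [0, 0, 0], "spin": -0.1744}, {"offset": [0, 0, 0], "spin": -0.1744}, {"offset": [0, 0, 0], "spin": -0.1744}], newtons=20)

```text
time_s: 62.4
ee_pos: [348.5, -155.3, 223.1]
ee_rot: [179.9, 0.0, 68.2]
force: [-0.5, 0.0, 0.1]
gripper_width: 44.7
gripper_force: 0.0
```

arm_command(motion=[{"offset": [0, 0, 0], "spin": -0.1744}, {"offset": [0, 0, 0], "spin": -0.1744}, {"offset": [0, 0, 0], "spin": -0.1744}, {"offset": [0, 0, 0], "spin": -0.1744}, {"offset": [0, 0, 0], "spin": -0.1744}])

```text
time_s: 63.02
ee_pos: [348.5, -155.3, 223.1]
ee_rot: [180.0, 0.1, 118.2]
force: [-0.0, -0.6, -0.2]
gripper_width: 45.1
gripper_force: 0.0
```

arm_command(motion=[{"offset": [0, 0, 0], "spin": -0.1744}, {"offset": [0, 0, 0], "spin": -0.1744}, {"offset": [-0.0026, 0.052, 0], "spin": 0}, {"offset": [-0.0026, 0.058, 0], "spin": 0}, {"offset": [-0.0026, 0.058, 0], "spin": 0}])

```text
time_s: 63.65
ee_pos: [468.5, -34.3, 223.1]
ee_rot: [180.0, 0.1, 137.8]
force: [0.6, -0.6, 0.2]
gripper_width: 44.5
gripper_force: 0.0
```

arm_command(motion=[{"offset": [-0.0026, 0.058, 0], "spin": 0}, {"offset": [-0.0026, 0.058, 0], "spin": 0}, {"offset": [-0.0026, 0.058, 0], "spin": 0}, {"offset": [-0.0026, 0.05, 0.01], "spin": 0}, {"offset": [-0.0026, 0.0337, 0.02], "spin": 0}])

```text
time_s: 64.28
ee_pos: [651.8, 149.3, 192.4]
ee_rot: [179.9, 0.1, 137.9]
force: [0.5, -0.5, -0.2]
gripper_width: 45.3
gripper_force: 0.0
```

arm_command(motion=[{"offset": [0, 0, 0.02], "spin": 0}, {"offset": [0, 0, 0.02], "spin": 0}, {"offset": [0, 0, 0], "spin": 0}, {"offset": [0, 0, 0], "spin": 0}, {"offset": [0, 0, 0], "spin": 0}])

```text
time_s: 64.9
ee_pos: [649.0, 147.7, 154.1]
ee_rot: [179.9, 0.1, 137.9]
force: [-0.4, -0.1, -0.7]
gripper_width: 44.9
gripper_force: 0.0
```

```bash
python3 -c "
from h import *
s=env.state();print(s['ee_pos'],s['ee_rot'],s['qpos'])
go((644.6,150.9,93),138)"
```

```text
[648.99634343 147.67092815 154.09099058] [1.79894713e+02 8.42383683e-02 1.37855740e+02] [ 1.18316763e+01  2.91623277e+01  8.31048454e+01 -6.71436379e-03
  6.75981317e+01 -3.60215894e+01]
1 x spin -0.0025
2 x offset [0.0027, -0.0003, 0.0305] total [ 5.4 -0.5 61.1]
```

arm_command(motion=[{"offset": [0.0054, -0.0005, 0.02], "spin": 0}, {"offset": [0, 0, 0.02], "spin": 0}, {"offset": [0, 0, 0], "spin": 0}, {"offset": [0, 0, 0], "spin": 0}, {"offset": [0, 0, 0], "spin": 0}])

```text
time_s: 65.53
ee_pos: [644.5, 151.1, 114.3]
ee_rot: [179.9, 0.1, 137.9]
force: [0.8, 0.1, 0.9]
gripper_width: 44.7
gripper_force: 0.0
```

arm_command(motion=[{"offset": [0, 0, 0.012], "spin": 0}, {"offset": [0, 0, 0.009], "spin": 0}, {"offset": [0, 0, 0], "spin": 0}, {"offset": [0, 0, 0], "spin": 0}])

```text
time_s: 66.03
ee_pos: [643.8, 151.0, 91.8]
ee_rot: [-180.0, 0.0, 137.9]
force: [0.6, -0.9, 0.6]
gripper_width: 45.2
gripper_force: 0.0
```

arm_command(motion=[{"offset": [0, 0, 0], "spin": 0}, {"offset": [0, 0, 0], "spin": 0}, {"offset": [0, 0, 0], "spin": 0}, {"offset": [0, 0, 0], "spin": 0}, {"offset": [0, 0, 0], "spin": 0}], jaw=0.0)

```text
time_s: 66.65
ee_pos: [643.9, 151.2, 92.1]
ee_rot: [180.0, 0.0, 137.9]
force: [-0.2, 1.3, 0.4]
gripper_width: 14.1
gripper_force: 20.0
```

```bash
python3 -c "
from h import *
s=env.state();print(s['ee_pos'],s['ee_rot'],s['force'],s['torque'])
go(s['ee_pos'],39.6)"
```

```text
[643.94374313 151.24502395  92.11232358] [1.79961058e+02 1.59611715e-02 1.37872196e+02] [-0.20542     1.2709265   0.40739004] [ 0.22832496 -0.19712121 -0.01296371]
10 x spin 0.1715
1 x offset [0.0, 0.0, -0.0] total [ 0.  0. -0.]
```

arm_command(motion=[{"offset": [0, 0, 0], "spin": 0.1715}, {"offset": [0, 0, 0], "spin": 0.1715}, {"offset": [0, 0, 0], "spin": 0.1715}, {"offset": [0, 0, 0], "spin": 0.1715}, {"offset": [0, 0, 0], "spin": 0.1715}])

```text
time_s: 67.28
ee_pos: [644.4, 151.4, 92.1]
ee_rot: [179.9, -0.0, 88.4]
force: [1.8, 1.5, -0.2]
gripper_width: 13.6
gripper_force: 20.0
```

arm_command(motion=[{"offset": [0, 0, 0], "spin": 0.1715}, {"offset": [0, 0, 0], "spin": 0.1715}, {"offset": [0, 0, 0], "spin": 0.1715}, {"offset": [0, 0, 0], "spin": 0.1715}, {"offset": [0, 0, 0], "spin": 0.1715}])

```text
time_s: 67.9
ee_pos: [644.9, 151.2, 92.1]
ee_rot: [179.9, -0.1, 39.3]
force: [3.4, 1.3, -1.6]
gripper_width: 13.9
gripper_force: 20.0
```

arm_command(motion=[{"offset": [0, 0, 0], "spin": 0}, {"offset": [0, 0, 0], "spin": 0}, {"offset": [0, 0, 0], "spin": 0}])

```text
time_s: 68.28
ee_pos: [644.9, 151.2, 92.1]
ee_rot: [179.9, -0.1, 39.7]
force: [5.9, 1.3, -2.2]
gripper_width: 13.9
gripper_force: 20.0
```

arm_command(motion=[{"offset": [0, 0, 0], "spin": 0}, {"offset": [0, 0, 0], "spin": 0}, {"offset": [0, 0, 0], "spin": 0}, {"offset": [0, 0, -0.03], "spin": 0}, {"offset": [0, 0, -0.05], "spin": 0}], jaw=0.045)

```text
time_s: 68.9
ee_pos: [642.1, 150.7, 170.6]
ee_rot: [-179.8, 0.3, 39.6]
force: [0.6, 0.2, 0.6]
gripper_width: 44.9
gripper_force: 0.0
```

arm_command(motion=[{"offset": [0, 0, -0.05], "spin": 0}, {"offset": [-0.06, 0, 0], "spin": 0}, {"offset": [-0.06, 0, 0], "spin": 0}, {"offset": [-0.06, 0, 0], "spin": 0}, {"offset": [-0.06, 0, 0], "spin": 0}])

```text
time_s: 69.53
ee_pos: [456.8, -3.0, 222.0]
ee_rot: [180.0, 0.0, 39.7]
force: [0.8, -0.9, 1.2]
gripper_width: 45.0
gripper_force: 0.0
```

arm_command(motion=[{"offset": [-0.05, 0.05, 0], "spin": 0}, {"offset": [-0.03, 0.05, 0], "spin": 0}, {"offset": [0, 0.06, 0], "spin": 0}, {"offset": [0, 0, 0], "spin": 0}])

```text
time_s: 70.03
ee_pos: [501.4, -171.0, 221.5]
ee_rot: [179.9, 0.0, 39.4]
force: [-1.0, 0.1, -0.5]
gripper_width: 44.6
gripper_force: 0.0
```

```bash
python3 camang.py; python3 -c "
from h import *
s=env.state();print(s['ee_pos'],s['ee_rot'])
im,P=top('11')
for r in rects(P,(205,245,260,300),98,115,5): print('dialtop',*r)
for r in rects(P,(240,330,220,330),56,63): print('fin',*r,dep(r[1][:2]+B))
for r in rects(P,(280,330,450,500),126,150): print('handle',*r)
cv2.imwrite('pics/c11.png',cv2.resize(im[195:335,205:405],(800,560),interpolation=2))"
```

```text
80 901 [-0.1 -0.6] long axis rel dep x: box 85 pca 83.9 -> cam deg 6.1
0 914 [ 0.2 -0.2] long axis rel dep x: box 5 pca 1.4 -> cam deg 88.6
-80 936 [ 0.1 -0.3] long axis rel dep x: box 5 pca 5.9 -> cam deg 84.1
[ 499.81385749 -167.42120211  222.2407834 ] [ 1.79978963e+02 -7.44802146e-03  3.96732182e+01]
dialtop 102 [642.7 152.1 103.9] 104.2 [643.5 152.4] [38.  14.1] 39.7
fin 445 [598.9  89.8  59.8] 59.9 [592.3 110.4] [133.1  44.5] 88.9 [ 58.56392101 -74.19270285]
fin 50 [512.2 202.4  59.9] 60.1 [512.  203.1] [13.8 27. ] 67.6 [-61.55163226   1.75401442]
fin 55 [485.9 128.   59.5] 59.6 [485.4 127.9] [13.3 26.2] 71.5 [-60.68152981 -77.15284791]
```

View pics/c11.png

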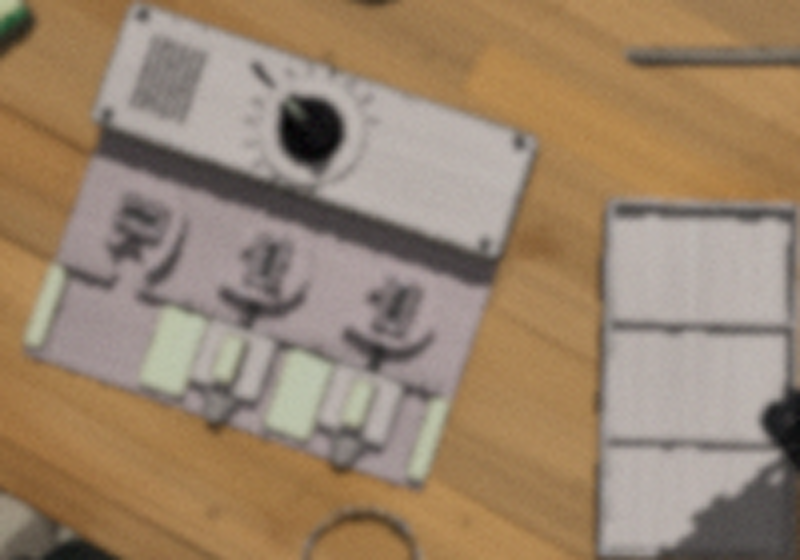

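The dial pointer at crop (290,105) aims at the long mark at (265,75), with the bar at 39.7°, which is 2.10 rad. Both blocks are flush, cams 2 and 3 are locked, and cam 1 is still open. Handing in.

```bash
python3 -c "
from h import *
print(env.job_done())"
```

```text
the job is handed in; nothing more can be done
None
```

I handed the job in with no verdict returned: both nozzle blocks present are locked flush in bays 2 and 3 (cams read about 89° and 84°), bay 1's cam is open, the dial is at 2.10 rad, the screwdriver is upright in its stand, and the bowl, butter, ring and cup were not touched as far as I know (not re-measured); the green look-alike screwdriver toppled on the worktop, possibly from my gripper.

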